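# Open the slide loader and stand the magazines in it

### The job

Pry the snapped-on cover of the slide loader loose at its notch with the flat blade tool, then take the cover off and leave cover and blade tool lying on the black mat, the cover rib up and the two not touching each other. Stand every slide magazine on the bench upright in a slot of the loader, one to a slot and fully down, setting them in gently because the slides are glass. Leave the other things on the bench where they are.

Things in the scene. Friction and masses are not known exactly. Their poses are not given: they have to be found in the camera images.
- loader: Slide loader: painted grey block fixed on the bench, 100 mm wide (its x) and 205 mm long (its y, from -100 to +105 mm), deck 90 mm high. Origin: on the bench under the middle of its width; z up. Four slots in a row are sunk in the deck, under the cover. The cover lies between low rims along both sides (to 96 mm high) and a stop at the -y end (to 108 mm); the +y end has the notch and two spring catches instead
- catch0 (a joint): One of the two spring catches (rounded steel noses, radius 6 mm) that snap over the cover's +y edge, at x = -35 and +35 mm of the loader; value: how far it is pushed outwards (m, 0 to 0.006; springs back to 0). Their steel brackets stand 17 mm out from the loader's +y end, 106 mm high, and leave the middle 48 mm free
- notch (a point): Middle of the outer edge of the pry notch in the loader's +y end, on the notch's steel floor, 84 mm above the bench; axes as the loader's. The notch runs from here 36 mm inwards (loader -y) under the cover, is 34 mm wide (x), open at the end, 6 mm high below the cover. A blade put in level 30 mm and levered down at the handle by about 0.5 rad (then lifted a few mm) turns on this edge
- cover: Snap-fit cover: white plastic plate 84 (its x) x 197 (its y) x 4 mm, 0.12 kg, with a grip rib in the middle of its top, 12 (x) x 60 (y) mm, 20 mm high. Origin: centre of the plate's underside, z up. Snapped on, it lies on the deck at (0, 6.5, 90) mm of the loader, axes parallel, its +y edge flush with the notch end
- cover_edge (a point): Middle of the underside of the cover's +y edge, over the notch while the cover is on. The catches give way at about 10 N of lift here; once raised about 10 mm the edge is free and rests on top of the catches, some 12 mm up; the cover then lifts straight off by the rib
- blade: Flat blade tool lying on the bench: wooden handle 110 x 18 mm, 24 mm high, from x = -75 to +35 mm along its own x axis; steel blade from x = 35 to 115 mm, 20 mm wide and 3 mm thick, at half the height of the handle (12 mm above the underside). Origin: on the handle's underside; z up. 0.09 kg
- blade_tip (a point): Middle of the front edge of the blade, at half its thickness
- mat: Black rubber mat fixed on the bench, 150 (its x) x 230 (its y) x 3 mm. Origin: centre of its underside
- magazine0: Slide magazine standing on the bench: upright black plastic frame with glass slides in its open sides, 50 (its x) x 24 (its y) x 96 mm high, steel foot 12 mm high, 0.14 kg, solid top block to hold. Origin: centre of its underside, z up. Two to four magazines are present
- magazine1: Another slide magazine, the same as magazine0; may be absent
- magazine2: Another slide magazine, the same as magazine0; may be absent
- magazine3: Another slide magazine, the same as magazine0; may be absent
- slot0 (a point): Centre of the floor of a slot in the loader, 55 mm above the bench; axes as the loader's. The slot is 54 (x) x 28 (y) mm and 35 mm deep below the deck; slots are 42 mm apart along y; a magazine stands in it with its wide side along the loader's x, either way round
- slot1 (a point): The same for another slot
- slot2 (a point): The same for another slot
- slot3 (a point): The same for another slot
- dish: Bystander: small low white ceramic dish
- jar0: Bystander: white jar with a blue lid
- jar1: Bystander: white jar with a blue lid
- reagent: Bystander: amber glass bottle
- pen_tray: Bystander: shallow open grey tray, 60 x 140 mm, 25 high
- slide_box: Bystander: closed grey plastic box, 90 x 60 x 30
- beaker: Bystander: empty glass cup

How it is judged:
On the way:
1. the blade, touching the cover, has raised its notch edge more than 9 mm (z of cover_edge in the frame of notch above 0.015 m and contact force between blade and cover above 0.2 N and horizontal distance between cover_edge and notch below 0.02 m), for 0.05 s.
At the end, for the whole second after the job is handed in: Cover (rib up, flat) and blade tool at rest on the mat, not touching each other: origins within its outline, cover less than 10 mm, blade tool less than 30 mm up. Every magazine at rest in a slot: within 5 mm of its centre, foot less than 4 mm above its floor, tilted less than 4 degrees (z of cover in the frame of mat between 0 and 0.01 m and angle between cover's own z axis and vertical below 0.1 rad and z of blade in the frame of mat between 0 and 0.03 m and contact force between blade and cover below 0.05 N and x of cover in the frame of mat between -0.075 and 0.075 m and y of cover in the frame of mat between -0.115 and 0.115 m and linear speed of each of cover, blade, magazine0, magazine1, magazine2, magazine3 below 0.02 m/s and x of blade in the frame of mat between -0.075 and 0.075 m and y of blade in the frame of mat between -0.115 and 0.115 m and (horizontal distance between magazine0 and slot0 below 0.005 m or horizontal distance between magazine0 and slot1 below 0.005 m or horizontal distance between magazine0 and slot2 below 0.005 m or horizontal distance between magazine0 and slot3 below 0.005 m) and z of each of magazine0, magazine1, magazine2, magazine3 in the frame of slot0 below 0.004 m and angle between each of magazine0, magazine1, magazine2, magazine3's own z axis and vertical below 0.07 rad and (horizontal distance between magazine1 and slot0 below 0.005 m or horizontal distance between magazine1 and slot1 below 0.005 m or horizontal distance between magazine1 and slot2 below 0.005 m or horizontal distance between magazine1 and slot3 below 0.005 m) and (horizontal distance between magazine2 and slot0 below 0.005 m or horizontal distance between magazine2 and slot1 below 0.005 m or horizontal distance between magazine2 and slot2 below 0.005 m or horizontal distance between magazine2 and slot3 below 0.005 m) and (horizontal distance between magazine3 and slot0 below 0.005 m or horizontal distance between magazine3 and slot1 below 0.005 m or horizontal distance between magazine3 and slot2 below 0.005 m or horizontal distance between magazine3 and slot3 below 0.005 m)).
It fails at once if a bystander is pushed more than 3 cm or tipped over (distance of any of dish, jar0, jar1, reagent, pen_tray, slide_box, beaker from where it was at the start of the episode above 0.03 m or angle between any of dish, jar0, jar1, reagent, pen_tray, slide_box, beaker's own z axis and vertical above 0.4 rad).
It fails at once if a magazine over the loader is let go of with its foot more than 15 mm above the slot floors ((horizontal distance between magazine0 and loader below 0.1 m and z of magazine0 in the frame of slot0 above 0.015 m and contact force between the fingers and magazine0 below 0.05 N) or (horizontal distance between magazine1 and loader below 0.1 m and z of magazine1 in the frame of slot0 above 0.015 m and contact force between the fingers and magazine1 below 0.05 N) or (horizontal distance between magazine2 and loader below 0.1 m and z of magazine2 in the frame of slot0 above 0.015 m and contact force between the fingers and magazine2 below 0.05 N) or (horizontal distance between magazine3 and loader below 0.1 m and z of magazine3 in the frame of slot0 above 0.015 m and contact force between the fingers and magazine3 below 0.05 N)).
Of magazine0, magazine1, magazine2, magazine3 only 2 to 4 are there at a start; the rules pass over those that are not, and their reading is None.
At some moment in a run one of blade, magazine0, magazine1, magazine2, magazine3 may be knocked a few centimetres aside while the robot is not near it.
It also fails if it takes over 210 s, if anything falls off the work surface, if the arm or the gripper's body presses on something with over 40 N, if the wrist force passes 120 N, or if a joint passes its speed limit or range.

### The arm

A 6-joint arm with a two-finger parallel gripper is mounted at the origin on the work surface. World frame = base frame: x ahead of the robot, y to its left, z up, the work surface at z = 0. Lengths are in m, angles in rad, forces in N, time in s.
With the tool pointing down it reaches from about 0.35 to 0.975 m from the base axis. Payload 4.9 kg.
Tool frame: the origin (TCP) lies midway between the tips of the shut fingers; the grasp point (between the pads) lies 19 mm behind it; z points along the fingers, y is the line along which they close (so a half turn about z gives the same grasp; the last joint's range is limited). The gripper opens to 85 mm and grips with 20 to 120 N. Pads are 22 mm wide; open, the fingers measure 114 mm over their backs; the gripper's body (76 mm by 85 mm) begins 54 mm behind the grasp point. The pads swing forward as they close: fully open they stand 13 mm farther back than shut.
Start: joints at [-1.453, 0.053, 1.613, -0, 1.476, -0.119], TCP at [0.147, -0.608, 0.231] pointing down, gripper open.
Joint ranges: [-3.01, 3.01], [-1.01, 2.22], [0.06, 2.58], [-1.02, 4.17], [0.09, 2.62], [-3.14, 3.14]. Speed limits (rad/s): [2.57, 2.57, 3.14, 3.14, 3.14, 3.14].

### API

Orientations are given as a unit quaternion [w, x, y, z].
In Python, from plant import * gives the robot as it stands.
- The arm moves only by the tool jog_arm, never from a script. Its argument "targets" is a list of rows, each a list of 3 entries, a list of its own where there are three numbers: the shift along the tool's x, y, z in units of 25 mm (1.0 is 25 mm), then the turn, a rotation vector about the tool's x, y, z in units of 8 degrees (1.0 is 8 degrees), then the opening in per cent of the stroke, from 0 (shut) to 100 (fully open). A call has 1 to 8 rows; each row is the pose to reach, as a shift and turn from the pose commanded when the call began, along the tool's axes at that moment; what a row does not reach only later rows make up. A row lasts 1/8 s, in which the tool goes at most 62.5 mm and 10.7 degrees, less where a joint would pass 70% of its speed; a pose out of reach is approached as far as the arm can. A call with a gripper value outside its range is refused whole. The fingers move at their own pace and stop on an object; the grip force is fixed at half the most. Time passes only in rows, so rows that repeat a pose let the fingers close. It gives the time, the measured TCP pose, the force, the opening and the grip force at its end, in the units of the state.
- state(): the state, without advancing time (a new reading comes with each control period).
- grab_frame(name): name is "scene" or "top" or "wrist"; returns (picture, depth): 420x560x3 uint8, red, green, blue; 420x560 float32, m along the optical axis (not along the pixel's ray), 0 where there is no reading.
- camera_params(name): a dict with "fovy" (degrees; the focal length in pixels is half the picture's height over the tangent of half this angle, whatever the lens; pixels are square), "cx", "cy" (the principal point, pixels), "rvec" (rotation vector, rad) and "tvec" (3), from world to camera coordinates, as OpenCV has them; the wrist camera has in their place "hand_eye" (4x4, takes a point from camera to tool coordinates, whose origin is the TCP and whose axes are the flange's). Camera axes: x right, y down, z forward; pixel columns grow to the right and rows downward; lengths in m; the calibration is good to about 2 mm. A picture is of the moment at which its call begins: read the wrist's pose just before it. camera_params takes no time and is no camera call.
- job_done(): hands the job in; it is judged then, once.
The state is a dict: "time": time; "joint_pos": joint angles; "joint_vel": joint speeds; "joint_efforts": joint torques, N m; "tool_pos": TCP position; "tool_rot": TCP orientation; "contact_force": force on the tool from outside, world axes, zero at the start; "ft_torque": the same for the moment, N m; "gripper_width": opening from 0.0 (shut) to 1.0 (fully open); "grasp_force": force on a finger pad.
Only numpy, scipy, OpenCV 4.12 (cv2) and the standard library are available. Lean on these libraries where they do the work, as an engineer would, in place of code of your own. Each camera call takes 0.05 s, during which the arm holds its last target. There are 200 camera calls.

## Working session

There is one attempt and no reset: what is moved stays moved. The work goes in short steps, Python scripts to look and compute and a tool call to move; the robot and the scene stay as the last step left them, time stands still between calls to the robot, and variables do not carry over. Pictures are saved under pics/ and viewed, at most 14 in all, crops included, and the job is handed in when it is done.

Besides the shell and the picture viewer there is one more tool, called after "Call:" as name([rows], argument=value, ...), one row to a line, values as JSON. jog_arm: Moves the arm, as the interface text tells. Its arguments: {"type":"object","properties":{"targets":{"type":"array"}},"required":["targets"]}

```bash
mkdir -p pics
cat > h.py <<'E'
from plant import *
import numpy as np, cv2
from scipy.spatial.transform import Rotation as R
def cam(name):
    p=camera_params(name); f=210/np.tan(np.radians(p['fovy'])/2)
    if 'hand_eye' in p:
        s=state(); q=s['tool_rot']; T=np.eye(4)
        T[:3,:3]=R.from_quat([q[1],q[2],q[3],q[0]]).as_matrix(); T[:3,3]=s['tool_pos']
        C=T@np.array(p['hand_eye'])
    else:
        M=np.eye(4);M[:3,:3]=cv2.Rodrigues(np.array(p['rvec'],float))[0];M[:3,3]=np.ravel(p['tvec']);C=np.linalg.inv(M)
    return f,p['cx'],p['cy'],C
def shot(name,fn=None):
    c=cam(name); im,d=grab_frame(name)
    if fn: cv2.imwrite('pics/'+fn,im[:,:,::-1]); np.savez('pics/'+fn+'.npz',im=im,d=d,f=c[0],cx=c[1],cy=c[2],C=c[3])
    return im,d,c
def load(fn):
    z=np.load('pics/'+fn+'.npz'); return z['im'],z['d'],(float(z['f']),float(z['cx']),float(z['cy']),z['C'])
def ray(c,u,v,z):
    f,cx,cy,C=c; d=C[:3,:3]@np.array([(u-cx)/f,(v-cy)/f,1]); o=C[:3,3]; return o+d*(z-o[2])/d[2]
def cloud(d,c):
    f,cx,cy,C=c; v,u=np.mgrid[:d.shape[0],:d.shape[1]]
    P=np.stack([(u-cx)/f*d,(v-cy)/f*d,d],-1)@C[:3,:3].T+C[:3,3]; P[d<=0]=np.nan; return P
def rel(p,z=None,yaw=None):
    """print units for moving TCP to world p with tool down"""
    s=state();q=s['tool_rot'];M=R.from_quat([q[1],q[2],q[3],q[0]])
    return np.round(M.inv().apply(np.array(p)-s['tool_pos'])/0.025,3)
E
python3 - <<'E'
from h import *
s=state();print(s)
for n in('top','scene','wrist'):
    im,d,c=shot(n,n+'0.png');print(n,c[0],c[3].round(3).tolist(),camera_params(n).keys())
a=cv2.imread('pics/top0.png')
E
```

```text
{'time': 0.0, 'joint_pos': array([-1.45299464e+00,  5.33610692e-02,  1.61427572e+00, -4.44781689e-05,
        1.47598585e+00, -1.18973743e-01]), 'joint_vel': array([-2.34666949e-04,  4.65750098e-04,  7.37974684e-04,  7.67417777e-05,
        1.03091214e-03, -1.87550242e-03]), 'joint_efforts': array([-9.22086401e-04, -3.93678117e+01, -3.70177960e+01, -1.74613215e-04,
        7.01381417e-03,  2.50933780e-06]), 'tool_pos': array([ 0.14653749, -0.60694827,  0.23007132]), 'tool_rot': array([-1.01500352e-03,  9.92999593e-01,  1.18113411e-01, -2.15422380e-05]), 'contact_force': array([0.06206016, 0.25606991, 0.13863857]), 'ft_torque': array([-0.00732623, -0.03068635,  0.02788342]), 'grasp_force': 0.0, 'gripper_width': 1.0005734621685494}
top 399.8681613299728 [[0.004, -0.997, 0.078, 0.506], [-1.0, -0.003, 0.023, -0.045], [-0.022, -0.078, -0.997, 1.093], [0.0, 0.0, 0.0, 1.0]] dict_keys(['fovy', 'cx', 'cy', 'rvec', 'tvec'])
scene 398.328452486752 [[-0.035, 0.807, -0.59, 1.282], [0.999, 0.035, -0.011, -0.017], [0.012, -0.59, -0.807, 1.043], [0.0, 0.0, 0.0, 1.0]] dict_keys(['fovy', 'cx', 'cy', 'rvec', 'tvec'])
wrist 341.1786507940888 [[0.234, -0.918, -0.32, 0.228], [-0.972, -0.222, -0.075, -0.587], [-0.002, 0.329, -0.944, 0.374], [0.0, 0.0, 0.0, 1.0]] dict_keys(['fovy', 'cx', 'cy', 'hand_eye'])
```

View pics/top0.png

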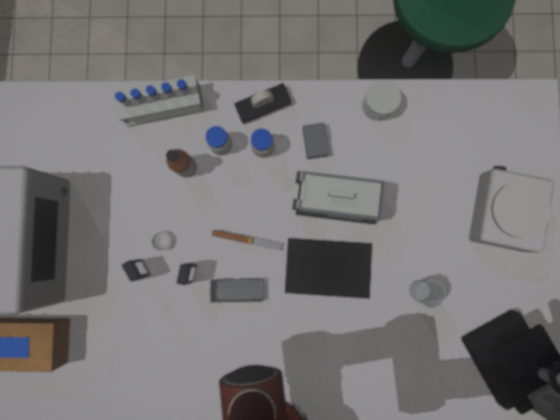

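View pics/scene0.png

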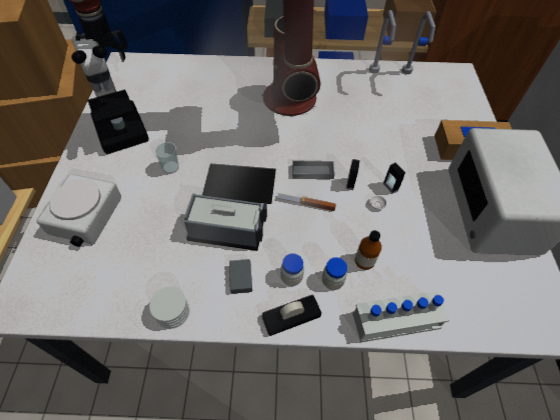

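Run:
```python
from h import *
im,d,c=load('top0.png'); P=cloud(d,c)
hsv=cv2.cvtColor(im,cv2.COLOR_RGB2HSV)
def comps(m,name,amin=60):
    n,l,s,ce=cv2.connectedComponentsWithStats(m.astype(np.uint8))
    for i in range(1,n):
        if s[i,4]<amin or s[i,4]>20000: continue
        v,u=np.where(l==i);Q=P[l==i]; r=cv2.minAreaRect(np.c_[u,v].astype(np.float32))
        Q=Q[~np.isnan(Q).any(1)]
        if len(Q)<5: continue
        r2=cv2.minAreaRect(Q[:,:2].astype(np.float32))
        print(name,np.round(ce[i]),s[i,4],'z',np.percentile(Q[:,2],[5,50,98]).round(3),'xy',np.round(r2[0],3),np.round(r2[1],3),round(r2[2],1))
reg=(P[...,0]>0.1)&(P[...,0]<0.9)
comps(reg&(P[...,2]>0.015),'high')
comps((im.max(2)<60)&reg&(P[...,2]<0.02),'mat',800)
comps((hsv[...,0]<20)&(hsv[...,1]>110)&(im.max(2)>60)&reg,'wood')
m=(P[...,2]>0.05)&(np.arange(560)[None]<200)&(np.arange(420)[:,None]>250); comps(m&reg,'mag',10)
print(P[210,350], P[195,342])
a=im[130:310,120:420];cv2.imwrite('pics/c1.png',cv2.convertScaleAbs(cv2.resize(a[:,:,::-1],(800,480),interpolation=cv2.INTER_CUBIC),alpha=1.3))
```

```text
high [150. 104.] 1607 z [0.059 0.065 0.118] xy [0.884 0.296] [0.056 0.222] 9.6
high [257. 107.] 792 z [0.021 0.03  0.074] xy [0.872 0.022] [0.056 0.148] 0.3
high [381. 106.] 665 z [0.023 0.061 0.066] xy [ 0.877 -0.299] [0.09  0.046] 90.0
high [316. 140.] 753 z [0.024 0.029 0.033] xy [ 0.794 -0.125] [0.091 0.06 ] 7.6
high [219. 140.] 578 z [0.029 0.083 0.088] xy [0.786 0.134] [0.06 0.06] 82.9
high [262. 143.] 552 z [0.033 0.083 0.088] xy [0.777 0.019] [0.059 0.058] 49.6
high [181. 162.] 627 z [0.03  0.1   0.151] xy [0.721 0.227] [0.052 0.06 ] 53.8
high [ 32. 239.] 9395 z [0.035 0.169 0.202] xy [0.52  0.572] [0.34  0.072] 2.7
high [512. 211.] 5623 z [0.034 0.08  0.094] xy [ 0.609 -0.629] [0.161 0.209] 78.7
high [340. 196.] 3675 z [0.072 0.093 0.113] xy [ 0.634 -0.176] [0.222 0.102] 83.0
high [232. 237.] 272 z [0.019 0.023 0.027] xy [0.531 0.1  ] [0.11  0.018] 78.1
high [135. 270.] 411 z [0.024 0.088 0.099] xy [0.443 0.345] [0.051 0.025] 30.6
high [186. 274.] 335 z [0.025 0.093 0.099] xy [0.435 0.212] [0.025 0.05 ] 78.4
high [239. 292.] 202 z [0.017 0.024 0.028] xy [0.388 0.085] [0.06  
[... 263 characters left out ...]
. 394.] 3307 z [0.236 0.288 0.426] xy [0.2   0.023] [0.105 0.132] 6.7
mat [328. 268.] 4346 z [-0.001  0.002  0.006] xy [ 0.449 -0.159] [0.222 0.142] 86.5
wood [233. 237.] 127 z [0.02  0.024 0.027] xy [0.531 0.099] [0.102 0.011] 79.3
wood [ 31. 346.] 1663 z [0.077 0.08  0.084] xy [0.253 0.608] [0.115 0.137] 1.2
mag [ 28. 280.] 3527 z [0.065 0.176 0.202] xy [0.421 0.571] [0.143 0.06 ] 0.5
mag [133. 270.] 311 z [0.058 0.094 0.099] xy [0.443 0.345] [0.051 0.025] 30.9
mag [184. 274.] 268 z [0.061 0.095 0.099] xy [0.435 0.211] [0.025 0.05 ] 78.4
mag [ 29. 346.] 3009 z [0.059 0.08  0.085] xy [0.251 0.616] [0.159 0.12 ] 89.9
[ 0.59700051 -0.20433361  0.0951552 ] [ 0.63248585 -0.18238989  0.11201629]
```

View pics/c1.png

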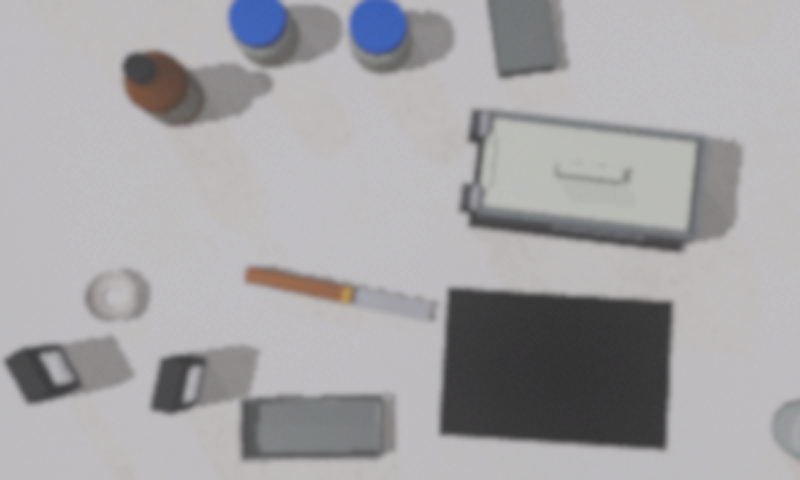

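```bash
cat >> h.py <<'E'
def target(az,tilt=None):
    """tool down, tool x at azimuth az deg; optional pre-rotation (rotvec world, rad)"""
    a=np.radians(az);x=np.array([np.cos(a),np.sin(a),0]);z=np.array([0,0,-1.]);M=R.from_matrix(np.c_[x,np.cross(z,x),z])
    return M if tilt is None else R.from_rotvec(tilt)*M
def go(p,M):
    s=state();q=s['tool_rot'];C=R.from_quat([q[1],q[2],q[3],q[0]])
    print('t',round(s['time'],2),'pos',s['tool_pos'].round(4),'xaz',round(np.degrees(np.arctan2(*C.as_matrix()[[1,0],0])),2),
     'SHIFT',(C.inv().apply(np.array(p)-s['tool_pos'])/.025).round(2).tolist(),'TURN',(np.degrees((C.inv()*M).as_rotvec())/8).round(2).tolist())
E
python3 -c "
from h import *
go([.531,.08,.21],target(78.5))"
```

```text
t 0.15 pos [ 0.1465 -0.6071  0.2303] xaz 13.57 SHIFT [21.4, -23.11, 0.85] TURN [-0.01, -0.01, -8.12]
```

Call:
jog_arm([
  [[21.4,-23.1,0.8],[0,0,-8.1],100],
  [[21.4,-23.1,0.8],[0,0,-8.1],100],
  [[21.4,-23.1,0.8],[0,0,-8.1],100],
  [[21.4,-23.1,0.8],[0,0,-8.1],100],
  [[21.4,-23.1,0.8],[0,0,-8.1],100],
  [[21.4,-23.1,0.8],[0,0,-8.1],100],
  [[21.4,-23.1,0.8],[0,0,-8.1],100],
  [[21.4,-23.1,0.8],[0,0,-8.1],100],
])

```text
time: 1.15
tool_pos: [0.3913, -0.1695, 0.2185]
tool_rot: [0.0, 0.775, 0.632, 0.0]
contact_force: [1.1, -0.5, 0.3]
gripper_width: 1.005
grasp_force: 0.0
```

```bash
python3 -c "
from h import *
go([.531,.08,.21],target(78.5))"
```

```text
t 1.15 pos [ 0.3913 -0.1695  0.2185] xaz 78.35 SHIFT [10.9, 3.46, 0.34] TURN [0.01, 0.0, -0.02]
```

Call:
jog_arm([
  [[10.9,3.45,0.3],[0,0,0],100],
  [[10.9,3.45,0.3],[0,0,0],100],
  [[10.9,3.45,0.3],[0,0,0],100],
  [[10.9,3.45,0.3],[0,0,0],100],
  [[10.9,3.45,0.3],[0,0,0],100],
  [[10.9,3.45,0.3],[0,0,0],100],
  [[10.9,3.45,0.3],[0,0,0],100],
])

```text
time: 2.02
tool_pos: [0.5298, 0.0777, 0.2107]
tool_rot: [-0.0, 0.775, 0.632, -0.001]
contact_force: [-0.1, -0.0, 0.8]
gripper_width: 1.003
grasp_force: 0.0
```

Run:
```python
from h import *
im,d,c=shot('wrist','w1.png');P=cloud(d,c)
hsv=cv2.cvtColor(im,cv2.COLOR_RGB2HSV)
m=(P[...,2]>.012)&(P[...,2]<.035)&(hsv[...,0]<22)&(hsv[...,1]>90)
n,l,s,ce=cv2.connectedComponentsWithStats(m.astype(np.uint8));i=1+s[1:,4].argmax()
v,u=np.where(l==i);Q=P[l==i];Q=Q[Q[:,2]>np.percentile(Q[:,2],50)-.003];r=cv2.minAreaRect(Q[:,:2].astype(np.float32));print(s[i],r,np.median(Q[:,2]))
go([.531,.08,.21],target(78.5))
```

```text
[ 268  103   19  113 2025] ((0.5301083922386169, 0.10098697245121002), (0.10979969799518585, 0.01740594208240509), 78.30774688720703) 0.024769799228788608
t 2.08 pos [0.5298 0.0773 0.2109] xaz 78.31 SHIFT [0.12, 0.03, 0.03] TURN [-0.0, 0.0, -0.02]
```

View pics/w1.png

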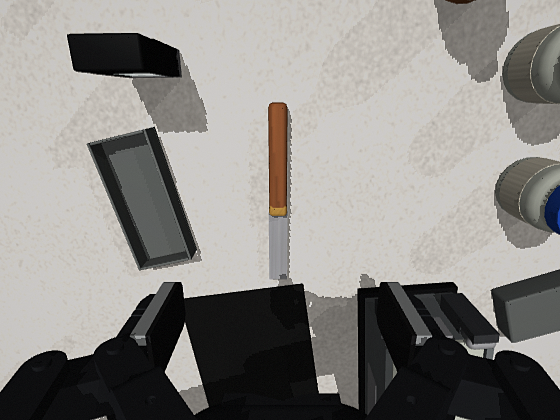

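```bash
python3 -c "
from h import *
go([.528,.091,.004],target(78.3))"
```

```text
t 2.08 pos [0.5298 0.0773 0.2109] xaz 78.31 SHIFT [0.53, -0.18, 8.27] TURN [-0.0, 0.0, 0.0]
```

Call:
jog_arm([
  [[0.5,-0.18,2],[0,0,0],70],
  [[0.5,-0.18,4],[0,0,0],70],
  [[0.5,-0.18,5.5],[0,0,0],70],
  [[0.5,-0.18,6.5],[0,0,0],70],
  [[0.5,-0.18,7.3],[0,0,0],70],
  [[0.5,-0.18,7.9],[0,0,0],70],
  [[0.5,-0.18,8.2],[0,0,0],70],
  [[0.5,-0.18,8.2],[0,0,0],70],
])

```text
time: 3.08
tool_pos: [0.5282, 0.0909, 0.006]
tool_rot: [-0.0, 0.775, 0.632, -0.0]
contact_force: [0.2, 1.0, 0.0]
gripper_width: 0.696
grasp_force: 0.0
```

Call:
jog_arm([
  [[0,0,0],[0,0,0],0],
  [[0,0,0],[0,0,0],0],
  [[0,0,0],[0,0,0],0],
  [[0,0,0],[0,0,0],0],
  [[0,0,0],[0,0,0],0],
  [[0,0,0],[0,0,0],0],
  [[0,0,0],[0,0,0],0],
])

```text
time: 3.95
tool_pos: [0.5292, 0.0914, 0.0071]
tool_rot: [0.0, 0.775, 0.632, 0.001]
contact_force: [-0.8, 1.1, 5.7]
gripper_width: 0.193
grasp_force: 62.6
```

```bash
python3 -c "
from h import *
go([.528,.091,.15],target(78.3));print(state()['contact_force'])"
```

```text
t 3.95 pos [0.5292 0.0914 0.0071] xaz 78.37 SHIFT [-0.02, -0.03, -5.72] TURN [0.01, -0.0, 0.01]
[-0.81954612  1.14644487  5.65690861]
```

Call:
jog_arm([
  [[0,0,-2],[0,0,0],0],
  [[0,0,-4],[0,0,0],0],
  [[0,0,-5.8],[0,0,0],0],
  [[0,0,-5.8],[0,0,0],0],
])

```text
time: 4.45
tool_pos: [0.531, 0.0914, 0.1556]
tool_rot: [0.003, 0.775, 0.632, 0.003]
contact_force: [0.6, 0.1, -1.4]
gripper_width: 0.195
grasp_force: 61.9
```

```bash
python3 -c "
from h import *
go([.664,.066,.15],target(83))"
```

```text
t 4.45 pos [0.531  0.0914 0.1556] xaz 78.37 SHIFT [0.08, 5.41, 0.27] TURN [0.06, -0.01, -0.58]
```

Call:
jog_arm([
  [[0,2,0.1],[0,0,-0.5],0],
  [[0,4,0.1],[0,0,-0.58],0],
  [[0.08,5.4,0.2],[0,0,-0.58],0],
  [[0.08,5.4,0.2],[0,0,-0.58],0],
  [[0.08,5.4,0.2],[0,0,-0.58],0],
])

```text
time: 5.08
tool_pos: [0.6594, 0.0661, 0.1438]
tool_rot: [-0.001, 0.749, 0.663, -0.001]
contact_force: [-1.2, 1.3, -0.7]
gripper_width: 0.197
grasp_force: 61.8
```

Run:
```python
from h import *
im,d,c=shot('wrist','w2.png');P=cloud(d,c)
go([.664,.066,.15],target(83))
im2,d2,c2=shot('top','t2.png')
```

```text
t 5.12 pos [0.6594 0.0663 0.1444] xaz 83.02 SHIFT [0.01, 0.18, -0.22] TURN [-0.02, 0.0, 0.0]
```

View pics/w2.png

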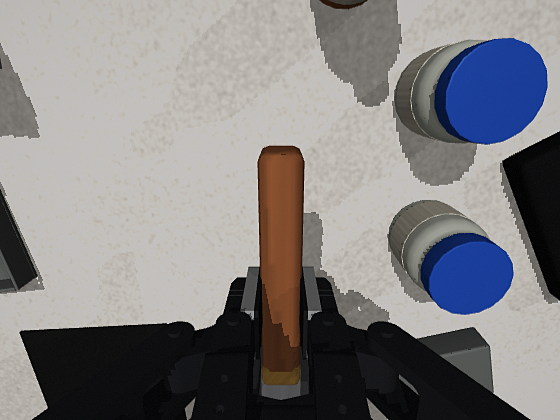

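Run:
```python
from h import *
for fn in ('top0.png','scene0.png','w1.png'):
    im,d,c=load(fn);P=cloud(d,c).reshape(-1,3);P=P[~np.isnan(P).any(1)]
    L=P[(abs(P[:,0]-.634)<.09)&(abs(P[:,1]+.187)<.15)&(P[:,2]>.08)&(P[:,2]<.112)]
    if len(L)<100: print(fn,len(L));continue
    r=cv2.minAreaRect(L[:,:2].astype(np.float32))
    print(fn,len(L),r)
    # edge distribution in loader frame
    th=np.radians(-7);Rm=np.array([[np.cos(th),-np.sin(th)],[np.sin(th),np.cos(th)]])
    q=(L[:,:2]-[.6327,-.187])@Rm; 
    for yb in np.arange(-.09,.1,.03):
        s=q[(q[:,1]>yb)&(q[:,1]<yb+.03)]; 
        if len(s)>10: print('  y%.2f x: %.4f %.4f'%(yb,*np.percentile(s[:,0],[1,99])))
    s=q[abs(q[:,0])<.02]
    if len(s): print('  mid y',np.percentile(s[:,1],[.5,1,99,99.5]),'cover z',np.median(L[(abs(q[:,0])<.03)&(abs(q[:,1])<.08)&(abs(q[:,0])>.012),2]))
im,d,c=load('t2.png');P=cloud(d,c).reshape(-1,3);P=P[~np.isnan(P).any(1)]
th=np.radians(83-0.0);ax=np.array([np.cos(th),np.sin(th)]);n=np.array([ax[1],-ax[0]])
Q=P[:,:2]-[.6594,.0663];s=Q@ax;t=Q@n
m=(abs(t)<.02)&(s<-.03)&(s>-.14)&(P[:,2]>.125)&(P[:,2]<.17)
print('blade',m.sum(),s[m].min(),s[m].max(),np.polyfit(s[m],t[m],1),np.polyfit(s[m],P[m,2],1), t[m].min(),t[m].max())
for a in(-.12,-.1,-.08,-.06): k=m&(abs(s-a)<.01);print(a,k.sum(),np.median(P[k,2]),np.median(t[k]))
go([.664,.066,.15],target(83))
```

```text
top0.png 3374 ((0.6352608799934387, -0.17638766765594482), (0.22230792045593262, 0.10036567598581314), 83.02394104003906)
  y-0.09 x: -0.0483 0.0505
  y-0.06 x: -0.0487 0.0495
  y-0.03 x: -0.0483 0.0509
  y0.00 x: -0.0486 0.0499
  y0.03 x: -0.0486 0.0504
  y0.06 x: -0.0486 0.0499
  y0.09 x: -0.0481 0.0490
  mid y [-0.09864537 -0.09774577  0.10325037  0.10413201] cover z 0.09310118862433364
scene0.png 2343 ((0.6348405480384827, -0.17662325501441956), (0.22335971891880035, 0.10418602079153061), 82.24715423583984)
  y-0.09 x: -0.0492 0.0511
  y-0.06 x: -0.0490 0.0512
  y-0.03 x: -0.0497 0.0513
  y0.00 x: -0.0476 0.0514
  y0.03 x: -0.0491 0.0510
  y0.06 x: -0.0495 0.0506
  y0.09 x: -0.0464 0.0504
  mid y [-0.10025393 -0.09896685  0.10318973  0.10379811] cover z 0.09346122689315112
w1.png 2025 ((0.6408126354217529, -0.121156245470047), (0.11550131440162659, 0.10080435872077942), 83.0151138305664)
  y0.00 x: 0.0226 0.0347
  y0.03 x: -0.0503 -0.0491
  y0.06 x: -0.0503 0.0490
  y0.09 x: -0.0502 0.0486
  mid y [0.10200297 0.10213045 0.10669003 0.10671702] cover z 0.09519208844057958
blade 320 -0.12515556727250313 -0.037633274638632 [-0.0064683 -0.0007896] [0.04664704 0.15475169] -0.010482911651844564 0.010421853232882439
-0.12 55 0.15042316181663762 -0.00047178649237453597
-0.1 72 0.15017943833905023 -0.00019288059095035593
-0.08 71 0.1500375943637764 -1.655991250540427e-05
-0.06 71 0.14969200170634378 -0.00016833806220442865
t 5.17 pos [0.6596 0.0663 0.1451] xaz 83.03 SHIFT [0.01, 0.18, -0.2] TURN [-0.01, 0.0, 0.0]
```

```bash
python3 -c "
from h import *
go([.6631,.0557,.0821],target(83))"
```

```text
t 5.17 pos [0.6596 0.0663 0.1451] xaz 83.03 SHIFT [-0.4, 0.2, 2.52] TURN [-0.01, 0.0, 0.0]
```

Call:
jog_arm([
  [[-0.1,0.2,1],[0,0,0],0],
  [[-0.3,0.2,2],[0,0,0],0],
  [[-0.4,0.2,2.5],[0,0,0],0],
  [[-0.4,0.2,2.5],[0,0,0],0],
  [[-0.4,0.2,2.5],[0,0,0],0],
  [[-0.4,0.2,2.5],[0,0,0],0],
])

```text
time: 5.92
tool_pos: [0.6656, 0.0556, 0.0852]
tool_rot: [0.001, 0.749, 0.663, 0.001]
contact_force: [-0.7, -0.2, -0.4]
gripper_width: 0.193
grasp_force: 61.8
```

Run:
```python
from h import *
go([.6631,.0557,.0821],target(83))
im,d,c=shot('top','t3.png');P=cloud(d,c).reshape(-1,3);P=P[~np.isnan(P).any(1)]
th=np.radians(83);ax=np.array([np.cos(th),np.sin(th)]);n=np.array([ax[1],-ax[0]])
Q=P[:,:2]-[.646,-.0833];s=Q@ax;t=Q@n
m=(abs(t)<.012)&(s<.1)&(s>.003)&(P[:,2]>.06)
print(m.sum(),s[m].min(),np.median(t[m]))
for a in(.02,.04,.06,.08): k=m&(abs(s-a)<.01);print(a,k.sum(),np.median(P[k,2]),np.median(t[k]))
go([.6576,.011,.0821],target(83))
```

```text
t 5.92 pos [0.6656 0.0556 0.0852] xaz 83.02 SHIFT [-0.01, -0.1, 0.12] TURN [0.02, -0.0, 0.0]
474 0.015202868914597918 0.0010001240144464586
0.02 45 0.09101668441789568 0.0016415491748196624
0.04 62 0.09113415320272844 0.0018762360223258025
0.06 60 0.09111931119681727 0.0014722745996959366
0.08 211 0.3873664961934934 -0.00017524722948905817
t 5.97 pos [0.6655 0.0556 0.085 ] xaz 83.02 SHIFT [-1.81, -0.1, 0.11] TURN [0.01, -0.0, 0.0]
```

Call:
jog_arm([
  [[0,-0.1,0.12],[0,0,0],0],
  [[0,-0.1,0.12],[0,0,0],0],
  [[-0.3,-0.1,0.12],[0,0,0],0],
  [[-0.6,-0.1,0.12],[0,0,0],0],
  [[-0.7,-0.1,0.12],[0,0,0],0],
  [[-0.7,-0.1,0.12],[0,0,0],0],
])

```text
time: 6.72
tool_pos: [0.6601, 0.038, 0.0807]
tool_rot: [0.0, 0.749, 0.662, 0.0]
contact_force: [-0.1, 0.5, -0.1]
gripper_width: 0.191
grasp_force: 61.8
```

Run:
```python
from h import *
go([.6576,.011,.0821],target(83));print(state()['contact_force'],state()['ft_torque'])
```

```text
t 6.72 pos [0.6601 0.038  0.0807] xaz 82.97 SHIFT [-1.08, 0.03, -0.06] TURN [0.0, -0.0, -0.0]
[-0.14935058  0.46593016 -0.1230557 ] [-0.01478363  0.0149199   0.00088137]
```

Call:
jog_arm([
  [[-0.1,0.02,-0.05],[0,0,0],0],
  [[-0.4,0.02,-0.05],[0,0,0],0],
  [[-0.7,0.02,-0.05],[0,0,0],0],
  [[-0.95,0.02,-0.05],[0,0,0],0],
  [[-1.08,0.02,-0.05],[0,0,0],0],
  [[-1.08,0.02,-0.05],[0,0,0],0],
])

```text
time: 7.48
tool_pos: [0.6573, 0.0112, 0.0818]
tool_rot: [-0.0, 0.749, 0.662, 0.0]
contact_force: [0.3, -0.3, -0.6]
gripper_width: 0.191
grasp_force: 61.8
```

```bash
cat > pry.py <<'E'
from h import *
import sys
# rotate about pivot (notch edge, loader x axis): handle down by a
a0=np.radians(83);yl=np.array([np.cos(a0),np.sin(a0),0]);xl=np.array([yl[1],-yl[0],0])
piv=np.array([.646,-.0833,.084])
p0=piv+yl*.095+[0,0,-.0020]
s=state();q=s['tool_rot'];C=R.from_quat([q[1],q[2],q[3],q[0]])
# tool pose when level with blade resting on the edge: blade bottom = TCP+.0034 -> TCP z=.0806
p0=piv+yl*.095+[0,0,-.0034]
for a,up in[(0,0),(.1,0),(.2,0),(.3,0),(.4,0),(.5,0),(.5,.004),(.55,.004),(.55,.008)]:
    r=R.from_rotvec(-xl*a);p=piv+r.apply(p0-piv)+[0,0,up];M=r*target(83);print(a,up,end=' ');go(p,M)
print(s['contact_force'])
E
python3 pry.py
```

```text
0 0 t 7.47 pos [0.6573 0.0112 0.0818] xaz 82.98 SHIFT [-0.01, 0.01, 0.05] TURN [-0.0, -0.0, -0.0]
0.1 0 t 7.47 pos [0.6573 0.0112 0.0818] xaz 82.98 SHIFT [-0.04, 0.01, 0.43] TURN [-0.0, -0.72, -0.0]
0.2 0 t 7.47 pos [0.6573 0.0112 0.0818] xaz 82.98 SHIFT [-0.11, 0.01, 0.8] TURN [-0.0, -1.43, -0.0]
0.3 0 t 7.47 pos [0.6573 0.0112 0.0818] xaz 82.98 SHIFT [-0.22, 0.01, 1.17] TURN [-0.0, -2.15, -0.0]
0.4 0 t 7.47 pos [0.6573 0.0112 0.0818] xaz 82.98 SHIFT [-0.36, 0.01, 1.52] TURN [-0.0, -2.87, -0.0]
0.5 0 t 7.47 pos [0.6573 0.0112 0.0818] xaz 82.98 SHIFT [-0.54, 0.01, 1.85] TURN [-0.0, -3.58, -0.0]
0.5 0.004 t 7.47 pos [0.6573 0.0112 0.0818] xaz 82.98 SHIFT [-0.54, 0.01, 1.69] TURN [-0.0, -3.58, -0.0]
0.55 0.004 t 7.47 pos [0.6573 0.0112 0.0818] xaz 82.98 SHIFT [-0.64, 0.01, 1.86] TURN [-0.0, -3.94, -0.0]
0.55 0.008 t 7.47 pos [0.6573 0.0112 0.0818] xaz 82.98 SHIFT [-0.64, 0.01, 1.7] TURN [-0.0, -3.94, -0.0]
[ 0.3171259  -0.26018927 -0.55590468]
```

Call:
jog_arm([
  [[-0.04,0,0.43],[0,-0.72,0],0],
  [[-0.11,0,0.8],[0,-1.43,0],0],
  [[-0.22,0,1.15],[0,-2.15,0],0],
  [[-0.22,0,1.15],[0,-2.15,0],0],
])

```text
time: 7.98
tool_pos: [0.6563, 0.007, 0.0523]
tool_rot: [0.099, 0.74, 0.656, -0.112]
contact_force: [-0.2, 1.1, 0.7]
gripper_width: 0.193
grasp_force: 61.9
```

```bash
python3 pry.py
```

```text
0 0 t 7.97 pos [0.6563 0.007  0.0523] xaz 83.16 SHIFT [-0.18, 0.03, -1.13] TURN [-0.01, 2.15, 0.02]
0.1 0 t 7.97 pos [0.6563 0.007  0.0523] xaz 83.16 SHIFT [-0.1, 0.03, -0.76] TURN [-0.01, 1.43, 0.02]
0.2 0 t 7.97 pos [0.6563 0.007  0.0523] xaz 83.16 SHIFT [-0.05, 0.03, -0.38] TURN [-0.01, 0.72, 0.02]
0.3 0 t 7.97 pos [0.6563 0.007  0.0523] xaz 83.16 SHIFT [-0.05, 0.03, -0.0] TURN [-0.01, 0.0, 0.02]
0.4 0 t 7.97 pos [0.6563 0.007  0.0523] xaz 83.16 SHIFT [-0.08, 0.03, 0.38] TURN [-0.01, -0.71, 0.02]
0.5 0 t 7.97 pos [0.6563 0.007  0.0523] xaz 83.16 SHIFT [-0.15, 0.03, 0.75] TURN [-0.01, -1.43, 0.02]
0.5 0.004 t 7.97 pos [0.6563 0.007  0.0523] xaz 83.16 SHIFT [-0.2, 0.03, 0.6] TURN [-0.01, -1.43, 0.02]
0.55 0.004 t 7.97 pos [0.6563 0.007  0.0523] xaz 83.16 SHIFT [-0.25, 0.03, 0.78] TURN [-0.0, -1.79, 0.02]
0.55 0.008 t 7.97 pos [0.6563 0.007  0.0523] xaz 83.16 SHIFT [-0.29, 0.03, 0.63] TURN [-0.0, -1.79, 0.02]
[-0.20802201  1.13777784  0.69499965]
```

Call:
jog_arm([
  [[-0.08,0.02,0.38],[0,-0.71,0],0],
  [[-0.15,0.02,0.75],[0,-1.43,0],0],
  [[-0.15,0.02,0.75],[0,-1.43,0],0],
  [[-0.2,0.02,0.6],[0,-1.43,0],0],
  [[-0.29,0.02,0.63],[0,-1.79,0],0],
  [[-0.29,0.02,0.63],[0,-1.79,0],0],
])

```text
time: 8.72
tool_pos: [0.6553, -0.0051, 0.0399]
tool_rot: [0.179, 0.721, 0.638, -0.203]
contact_force: [0.1, 0.3, -1.7]
gripper_width: 0.195
grasp_force: 61.7
```

```bash
python3 - <<'E'
from h import *
print(state()['contact_force'])
im,d,c=shot('scene','s4.png');P=cloud(d,c).reshape(-1,3);P=P[~np.isnan(P).any(1)]
a0=np.radians(83);yl=np.array([np.cos(a0),np.sin(a0)]);xl=np.array([yl[1],-yl[0]])
Q=P[:,:2]-[.6332,-.1875];x=Q@xl;y=Q@yl
for a in np.arange(-.09,.11,.02):
    k=(abs(y-a)<.006)&(abs(x-.025)<.012)&(P[:,2]>.07); print(round(a,2),k.sum(),np.median(P[k,2]).round(4))
cv2.imwrite('pics/s4c.png',cv2.resize(im[130:280,150:350,::-1],(800,600),interpolation=cv2.INTER_CUBIC))
E
python3 pry.py|tail -3
```

```text
[ 0.09459425  0.30343559 -1.68709991]
-0.09 39 0.0954
-0.07 25 0.0963
-0.05 27 0.0981
-0.03 31 0.1004
-0.01 34 0.1024
0.01 35 0.1056
0.03 35 0.1067
0.05 35 0.1096
0.07 44 0.112
0.09 41 0.1143
0.55 0.004 t 8.78 pos [ 0.6554 -0.0053  0.04  ] xaz 83.0 SHIFT [0.12, 0.01, 0.14] TURN [-0.0, -0.01, 0.0]
0.55 0.008 t 8.78 pos [ 0.6554 -0.0053  0.04  ] xaz 83.0 SHIFT [0.03, 0.01, 0.01] TURN [-0.0, -0.01, 0.0]
[-0.56697266  0.57819855 -1.59614337]
```

View pics/s4c.png

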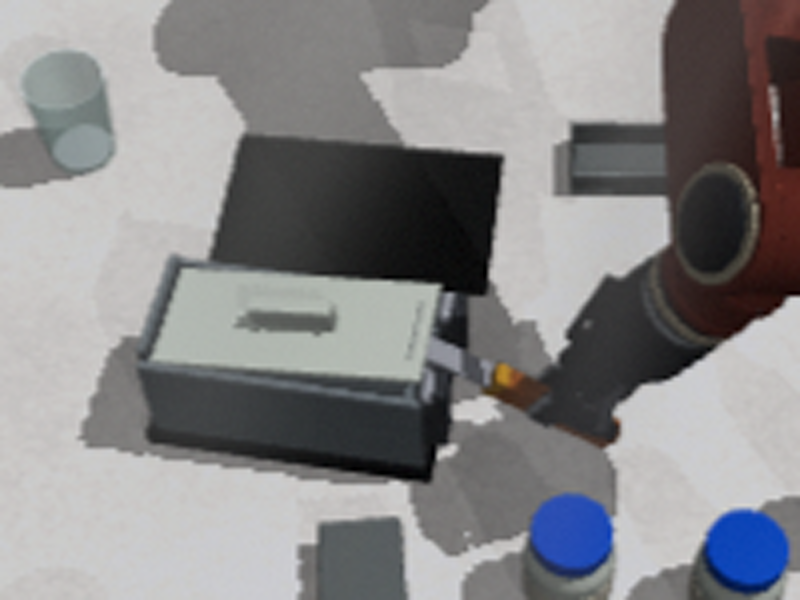

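```bash
sed -i 's/\[(0,0),.*\]:/[(.5,.004),(.4,.003),(.3,.003),(.2,.003),(.1,.003),(0,.003)]:/' pry.py; python3 pry.py
```

```text
0.5 0.004 t 8.78 pos [ 0.6554 -0.0053  0.04  ] xaz 83.0 SHIFT [0.12, 0.01, -0.05] TURN [-0.0, 0.34, 0.0]
0.4 0.003 t 8.78 pos [ 0.6554 -0.0053  0.04  ] xaz 83.0 SHIFT [0.12, 0.0, -0.39] TURN [-0.0, 1.06, -0.0]
0.3 0.003 t 8.78 pos [ 0.6554 -0.0053  0.04  ] xaz 83.0 SHIFT [0.05, 0.0, -0.77] TURN [-0.0, 1.78, -0.0]
0.2 0.003 t 8.78 pos [ 0.6554 -0.0053  0.04  ] xaz 83.0 SHIFT [-0.04, 0.0, -1.14] TURN [-0.0, 2.49, -0.0]
0.1 0.003 t 8.78 pos [ 0.6554 -0.0053  0.04  ] xaz 83.0 SHIFT [-0.18, 0.0, -1.49] TURN [-0.0, 3.21, -0.0]
0 0.003 t 8.78 pos [ 0.6554 -0.0053  0.04  ] xaz 83.0 SHIFT [-0.35, 0.0, -1.83] TURN [-0.0, 3.92, -0.0]
[-0.56697266  0.57819855 -1.59614337]
```

Call:
jog_arm([
  [[0.12,0,-0.05],[0,0.34,0],0],
  [[0.12,0,-0.39],[0,1.06,0],0],
  [[0.05,0,-0.77],[0,1.78,0],0],
  [[-0.04,0,-1.14],[0,2.49,0],0],
  [[-0.18,0,-1.49],[0,3.2,0],0],
  [[-0.35,0,-1.83],[0,3.92,0],0],
  [[-0.35,0,-1.83],[0,3.92,0],0],
])

```text
time: 9.65
tool_pos: [0.6586, 0.009, 0.0857]
tool_rot: [0.002, 0.75, 0.662, -0.0]
contact_force: [0.9, -0.6, 0.1]
gripper_width: 0.195
grasp_force: 61.8
```

Run:
```python
from h import *
print(state()['contact_force'])
a0=np.radians(83);yl=np.array([np.cos(a0),np.sin(a0),0])
go(np.array([.646,-.0833,.083])+yl*.165,target(83))
im,d,c=shot('top','t5.png');P=cloud(d,c).reshape(-1,3);P=P[~np.isnan(P).any(1)]
a0=np.radians(83);yl=np.array([np.cos(a0),np.sin(a0)]);xl=np.array([yl[1],-yl[0]])
Q=P[:,:2]-[.6332,-.1875];x=Q@xl;y=Q@yl
for a in np.arange(-.09,.11,.03):
    k=(abs(y-a)<.006)&(abs(x-.025)<.012)&(P[:,2]>.07); print(round(a,2),k.sum(),np.median(P[k,2]).round(4))
```

```text
[ 0.92266483 -0.55259933  0.07314883]
t 9.65 pos [0.6586 0.009  0.0857] xaz 82.85 SHIFT [2.88, -0.06, 0.1] TURN [0.02, 0.02, -0.02]
-0.09 57 0.0948
-0.06 44 0.095
-0.03 44 0.0963
0.0 47 0.0982
0.03 44 0.1005
0.06 46 0.1019
0.09 47 0.1042
```

Call:
jog_arm([
  [[0.8,0,0],[0,0,0],0],
  [[1.8,0,0],[0,0,0],0],
  [[2.9,0,0],[0,0,0],0],
  [[2.9,0,-2],[0,0,0],0],
  [[2.9,0,-4],[0,0,0],0],
  [[2.9,0,-4],[0,0,0],0],
])

```text
time: 10.45
tool_pos: [0.6696, 0.0857, 0.1897]
tool_rot: [0.004, 0.748, 0.664, 0.003]
contact_force: [0.3, 0.0, 0.1]
gripper_width: 0.192
grasp_force: 61.8
```

Run:
```python
from h import *
go([.406,-.126,.10],target(86.5))
im,d,c=load('t5.png');P=cloud(d,c)
m=(im.max(2)<60)&(P[...,2]<.012)&(abs(P[...,0]-.449)<.1)&(abs(P[...,1]+.159)<.14)
Q=P[m];print(cv2.minAreaRect(Q[:,:2].astype(np.float32)))
im,d,c=load('scene0.png');P=cloud(d,c)
m=(im.max(2)<60)&(P[...,2]<.012)&(abs(P[...,0]-.449)<.09)&(abs(P[...,1]+.159)<.14)
Q=P[m];print(cv2.minAreaRect(Q[:,:2].astype(np.float32)))
```

```text
t 10.45 pos [0.6696 0.0857 0.1897] xaz 83.15 SHIFT [-9.66, -9.49, 3.51] TURN [0.07, 0.01, -0.42]
((0.4497058689594269, -0.15913896262645721), (0.2221105694770813, 0.1439075618982315), 86.21453857421875)
((0.4471496045589447, -0.15948981046676636), (0.22667868435382843, 0.15189354121685028), 86.64219665527344)
```

Call:
jog_arm([
  [[-9.66,-9.5,0],[0,0,-0.42],0],
  [[-9.66,-9.5,0],[0,0,-0.42],0],
  [[-9.66,-9.5,0],[0,0,-0.42],0],
  [[-9.66,-9.5,0],[0,0,-0.42],0],
  [[-9.66,-9.5,0],[0,0,-0.42],0],
  [[-9.66,-9.5,0],[0,0,-0.42],0],
  [[-9.66,-9.5,3.5],[0,0,-0.42],0],
  [[-9.66,-9.5,3.5],[0,0,-0.42],0],
])

```text
time: 11.45
tool_pos: [0.3987, -0.1258, 0.0921]
tool_rot: [-0.002, 0.729, 0.684, -0.002]
contact_force: [-0.4, 0.2, -0.5]
gripper_width: 0.195
grasp_force: 61.8
```

Run:
```python
from h import *
go([.406,-.126,.0105],target(86.5))
```

```text
t 11.45 pos [ 0.3987 -0.1258  0.0921] xaz 86.39 SHIFT [0.01, 0.31, 3.26] TURN [-0.05, 0.0, -0.01]
```

Call:
jog_arm([
  [[0,0.15,0.5],[0,0,0],0],
  [[0,0.15,1.3],[0,0,0],0],
  [[0,0.15,2],[0,0,0],0],
  [[0,0.15,2.5],[0,0,0],0],
  [[0,0.15,2.6],[0,0,0],0],
  [[0,0.15,2.6],[0,0,0],0],
])

```text
time: 12.2
tool_pos: [0.4056, -0.1284, 0.0321]
tool_rot: [0.001, 0.729, 0.684, -0.001]
contact_force: [0.4, -0.7, -0.2]
gripper_width: 0.194
grasp_force: 61.8
```

Run:
```python
from h import *
go([.406,-.126,.0105],target(86.5))
```

```text
t 12.2 pos [ 0.4056 -0.1284  0.0321] xaz 86.39 SHIFT [0.1, 0.01, 0.87] TURN [0.0, 0.02, -0.01]
```

Call:
jog_arm([
  [[0,0,0.4],[0,0,0],0],
  [[0,0,0.65],[0,0,0],0],
  [[0,0,0.82],[0,0,0],0],
  [[0,0,0.86],[0,0,0],0],
  [[0,0,0.86],[0,0,0],0],
  [[0,0,0.86],[0,0,0],0],
])

```text
time: 12.95
tool_pos: [0.4053, -0.1285, 0.0104]
tool_rot: [0.001, 0.729, 0.684, -0.001]
contact_force: [-0.2, 1.2, -1.2]
gripper_width: 0.191
grasp_force: 61.9
```

Call:
jog_arm([
  [[0,0,0],[0,0,0],55],
  [[0,0,0],[0,0,0],55],
  [[0,0,0],[0,0,0],55],
  [[0,0,-0.5],[0,0,0],55],
  [[0,0,-2],[0,0,0],55],
  [[0,0,-4],[0,0,0],55],
  [[0,0,-6],[0,0,0],70],
  [[0,0,-8],[0,0,0],70],
])

```text
time: 13.95
tool_pos: [0.4051, -0.1278, 0.213]
tool_rot: [0.002, 0.729, 0.684, -0.001]
contact_force: [1.2, -0.0, 0.9]
gripper_width: 0.699
grasp_force: 0.0
```

Run:
```python
from h import *
# rib grasp: rough above
a0=np.radians(83);yl=np.array([np.cos(a0),np.sin(a0),0])
rc=np.array([.6332,-.1875,0])+yl*.0065
go(rc+[0,0,.25],target(83))
im,d,c=shot('top','t6.png');P=cloud(d,c).reshape(-1,3);P=P[~np.isnan(P).any(1)]
xl=np.array([yl[1],-yl[0]])
Q=P[:,:2]-[.6332,-.1875];x=Q@xl;y=Q@yl[:2]
k=(abs(x)<.025)&(abs(y)<.06)&(P[:,2]>.113)&(P[:,2]<.14)
print('rib',k.sum(),np.median(P[k,2]),np.percentile(x[k],[2,98]),np.percentile(y[k],[2,98]),np.percentile(P[k,2],[5,95]))
m=(abs(P[:,0]-.449)<.12)&(abs(P[:,1]+.159)<.14)&(P[:,2]>.015)&(P[:,2]<.04)
Q=P[m];print(len(Q),cv2.minAreaRect(Q[:,:2].astype(np.float32)))
```

```text
t 13.95 pos [ 0.4051 -0.1278  0.213 ] xaz 86.37 SHIFT [-1.55, 9.28, -1.46] TURN [0.01, 0.02, 0.42]
rib 126 0.1186616362770469 [-0.00569032  0.00632755] [-0.02397061  0.03324413] [0.11501884 0.12234266]
201 ((0.4360722303390503, -0.2065156251192093), (0.12932896614074707, 0.2712025046348572), 34.88456344604492)
```

Call:
jog_arm([
  [[-1.55,9.3,-1],[0,0,0.42],50],
  [[-1.55,9.3,-1],[0,0,0.42],50],
  [[-1.55,9.3,-1],[0,0,0.42],50],
  [[-1.55,9.3,-1],[0,0,0.42],50],
  [[-1.55,9.3,0],[0,0,0.42],50],
  [[-1.55,9.3,1.5],[0,0,0.42],50],
  [[-1.55,9.3,1.5],[0,0,0.42],50],
])

```text
time: 14.88
tool_pos: [0.6326, -0.1804, 0.169]
tool_rot: [-0.002, 0.749, 0.663, -0.003]
contact_force: [0.0, -0.2, 0.5]
gripper_width: 0.497
grasp_force: 0.0
```

Run:
```python
from h import *
a0=np.radians(83);yl=np.array([np.cos(a0),np.sin(a0),0]);xl=np.array([yl[1],-yl[0],0])
rc=np.array([.6332,-.1875,.104])+yl*.0047+xl*.0003
go(rc,target(83,xl*.06))
# blade from top view now unobstructed
im,d,c=shot('top','t7.png');P=cloud(d,c).reshape(-1,3);P=P[~np.isnan(P).any(1)]
m=(abs(P[:,0]-.41)<.04)&(abs(P[:,1]+.159)<.12)&(P[:,2]>.019)&(P[:,2]<.045)
Q=P[m];print(len(Q),cv2.minAreaRect(Q[:,:2].astype(np.float32)),np.median(Q[:,2]))
```

```text
t 14.88 pos [ 0.6326 -0.1804  0.169 ] xaz 83.01 SHIFT [-0.09, 0.09, 2.6] TURN [-0.05, 0.44, -0.0]
0 ((0.0, 0.0), (0.0, 0.0), 0.0) nan
  return _methods._mean(a, axis=axis, dtype=dtype,
  ret = ret.dtype.type(ret / rcount)
```

Call:
jog_arm([
  [[-0.09,0.09,0.5],[0,0.44,0],40],
  [[-0.09,0.09,1.3],[0,0.44,0],40],
  [[-0.09,0.09,2],[0,0.44,0],40],
  [[-0.09,0.09,2.4],[0,0.44,0],40],
  [[-0.09,0.09,2.6],[0,0.44,0],40],
  [[-0.09,0.09,2.6],[0,0.44,0],40],
  [[-0.09,0.09,2.6],[0,0.44,0],40],
])

```text
time: 15.8
tool_pos: [0.6372, -0.1842, 0.1086]
tool_rot: [-0.019, 0.749, 0.662, 0.022]
contact_force: [0.0, -0.0, 0.1]
gripper_width: 0.396
grasp_force: 0.0
```

Call:
jog_arm([
  [[0,0,0],[0,0,0],0],
  [[0,0,0],[0,0,0],0],
  [[0,0,0],[0,0,0],0],
  [[0,0,0],[0,0,0],0],
  [[0,0,0],[0,0,0],0],
])

```text
time: 16.42
tool_pos: [0.6361, -0.184, 0.1086]
tool_rot: [-0.02, 0.749, 0.662, 0.021]
contact_force: [-4.9, 1.5, 5.0]
gripper_width: 0.12
grasp_force: 59.8
```

Run:
```python
from h import *
print(state()['contact_force'])
my=np.radians(86.5);Y=np.array([np.cos(my),np.sin(my),0]);X=np.array([Y[1],-Y[0],0])
go(np.array([.449,-.159,.2])+X*.028,target(86.5))
```

```text
[-4.85916766  1.46653872  5.00472128]
t 16.43 pos [ 0.6361 -0.184   0.1086] xaz 82.99 SHIFT [0.36, -6.44, -3.63] TURN [0.0, -0.42, -0.44]
```

Call:
jog_arm([
  [[0,0,-0.5],[0,0,0],0],
  [[0,0,-1.2],[0,0,0],0],
  [[0,0,-2.2],[0,0,0],0],
  [[0,0,-3.6],[0,0,0],0],
  [[0.2,-2,-3.6],[0,-0.4,0],0],
  [[0.36,-4,-3.6],[0,-0.44,-0.44],0],
  [[0.36,-6.4,-3.6],[0,-0.44,-0.44],0],
  [[0.36,-6.4,-3.6],[0,-0.44,-0.44],0],
])

```text
time: 17.42
tool_pos: [0.4748, -0.1599, 0.1977]
tool_rot: [0.001, 0.729, 0.685, -0.001]
contact_force: [0.8, 0.4, -1.7]
gripper_width: 0.121
grasp_force: 59.2
```

Run:
```python
from h import *
s=state();print(s['contact_force'],s['grasp_force'])
my=np.radians(86.5);Y=np.array([np.cos(my),np.sin(my),0]);X=np.array([Y[1],-Y[0],0])
im,d,c=shot('top','t8.png');P=cloud(d,c).reshape(-1,3);P=P[~np.isnan(P).any(1)]
Q=P-[.449,-.159,0];x=Q@X;y=Q@Y
k=(abs(x-.028)<.06)&(abs(y)<.12)&(P[:,2]>.15)&(P[:,2]<.25)
for a in(-.08,-.06,.06,.08):
  j=k&(abs(y-a)<.01);print(a,j.sum(),np.median(P[j,2]),np.percentile(x[j],[2,98]))
print(np.percentile(y[k],[1,99]))
k=(abs(x+.045)<.02)&(abs(y)<.13)&(P[:,2]>.02)&(P[:,2]<.05);print(k.sum(),np.percentile(x[k],[2,50,98]) if k.sum() else 0)
go(np.array([.449,-.159,.0156])+X*.028,target(86.5))
```

```text
[ 0.7908147   0.43904787 -1.74146953] 59.245821833610535
-0.08 6 0.18833978418545982 [0.06395425 0.06630659]
  return _methods._mean(a, axis=axis, dtype=dtype,
  ret = ret.dtype.type(ret / rcount)
Traceback (most recent call last):
IndexError: index -1 is out of bounds for axis 0 with size 0
```

View pics/t8.png

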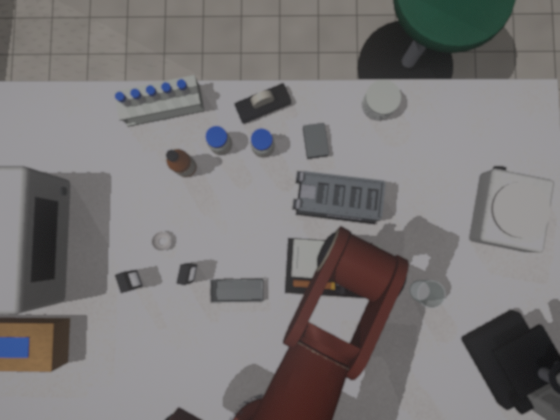

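Run:
```python
from h import *
my=np.radians(86.5);Y=np.array([np.cos(my),np.sin(my),0]);X=np.array([Y[1],-Y[0],0])
im,d,c=shot('scene','s8.png');P=cloud(d,c).reshape(-1,3);P=P[~np.isnan(P).any(1)]
Q=P-[.449,-.159,0];x=Q@X;y=Q@Y
k=(abs(x-.045)<.02)&(abs(y)<.12)&(P[:,2]>.16)&(P[:,2]<.21)
for a in(-.08,-.05,.05,.08):
  j=k&(abs(y-a)<.01);print(a,j.sum(),np.median(P[j,2]),np.percentile(x[j],[2,98]))
print('y',np.percentile(y[k],[1,99]))
go(np.array([.449,-.159,.0156])+X*.028,target(86.5))
# slots from t8
im,d,c=load('t8.png');P=cloud(d,c).reshape(-1,3);P=P[~np.isnan(P).any(1)]
a0=np.radians(83);yl=np.array([np.cos(a0),np.sin(a0)]);xl=np.array([yl[1],-yl[0]])
Q=P[:,:2]-[.6332,-.1875];x=Q@xl;y=Q@yl
k=(abs(x+.0)<.012)&(abs(y)<.11)&(P[:,2]<.075)&(P[:,2]>.04)
print(np.histogram(y[k],bins=np.arange(-.1,.101,.005)))
k2=(abs(y+.06)<.06)&(abs(x)<.04)&(P[:,2]<.075)&(P[:,2]>.04);print('x',np.percentile(x[k2],[2,98]),np.median(P[k2,2]))
```

```text
-0.08 66 0.18988476440335222 [0.02674817 0.06380585]
-0.05 70 0.18962448548148214 [0.02558933 0.06353158]
0.05 70 0.18931100315335464 [0.02601092 0.06471874]
0.08 74 0.18894916799799416 [0.02556372 0.06395232]
y [-0.0958942   0.09711678]
t 17.52 pos [ 0.4787 -0.1613  0.1998] xaz 86.5 SHIFT [0.05, -0.11, 7.37] TURN [0.04, 0.03, -0.0]
(array([ 0,  0, 28, 18, 17, 16, 12,  0,  0,  0, 17, 19, 17, 16, 17,  6,  0,
        0,  0, 24, 19, 18, 17, 18,  0,  0,  0, 14, 18, 18, 18, 18, 10,  0,
        0,  0,  0,  0,  0,  0]), array([-1.00000000e-01, -9.50000000e-02, -9.00000000e-02, -8.50000000e-02,
       -8.00000000e-02, -7.50000000e-02, -7.00000000e-02, -6.50000000e-02,
       -6.00000000e-02, -5.50000000e-02, -5.00000000e-02, -4.50000000e-02,
       -4.00000000e-02, -3.50000000e-02, -3.00000000e-02, -2.50000000e-02,
       -2.00000000e-02, -1.50000000e-02, -1.00000000e-02, -5.00000000e-03,
        8.32667268e-17,  5.00000000e-03,  1.00000000e-02,  1.50000000e-02,
        2.00000000e-02,  2.50000000e-02,  3.00000000e-02,  3.50000000e-02,
        4.00000000e-02,  4.50000000e-02,  5.00000000e-02,  5.50000000e-02,
        6.00000000e-02,  6.50000000e-02,  7.00000000e-02,  7.50000000e-02,
        8.00000000e-02,  8.50000000e-02,  9.00000000e-02,  9.50000000e-02,
        1.00000000e-01]))
x [-0.02163017  0.02808858] 0.05450302245583605
```

Call:
jog_arm([
  [[0,-0.05,2],[0,0,0],0],
  [[0,-0.05,4],[0,0,0],0],
  [[0,-0.05,5.5],[0,0,0],0],
  [[0,-0.05,6.4],[0,0,0],0],
  [[0,-0.05,6.8],[0,0,0],0],
  [[0,-0.05,6.9],[0,0,0],0],
  [[0,-0.05,6.9],[0,0,0],0],
])

```text
time: 18.4
tool_pos: [0.4786, -0.1619, 0.0269]
tool_rot: [0.003, 0.728, 0.685, -0.0]
contact_force: [0.4, 0.5, -0.7]
gripper_width: 0.12
grasp_force: 59.2
```

Run:
```python
from h import *
my=np.radians(86.5);Y=np.array([np.cos(my),np.sin(my),0]);X=np.array([Y[1],-Y[0],0])
go(np.array([.449,-.159,.0165])+X*.028,target(86.5));print(state()['contact_force'])
```

```text
t 18.4 pos [ 0.4786 -0.1619  0.0269] xaz 86.53 SHIFT [0.05, -0.07, 0.42] TURN [0.03, 0.03, 0.0]
[ 0.35589985  0.51753265 -0.70236984]
```

Call:
jog_arm([
  [[0,0,0.2],[0,0,0],0],
  [[0,0,0.35],[0,0,0],0],
  [[0,0,0.4],[0,0,0],0],
  [[0,0,0.4],[0,0,0],0],
  [[0,0,0.4],[0,0,0],0],
])

```text
time: 19.02
tool_pos: [0.4775, -0.1614, 0.0161]
tool_rot: [0.002, 0.728, 0.685, -0.0]
contact_force: [-1.8, 0.7, 3.2]
gripper_width: 0.122
grasp_force: 59.7
```

Call:
jog_arm([
  [[0,0,0],[0,0,0],40],
  [[0,0,0],[0,0,0],40],
  [[0,0,0],[0,0,0],40],
  [[0,0,-0.5],[0,0,0],40],
  [[0,0,-2],[0,0,0],40],
  [[0,0,-4],[0,0,0],40],
  [[0,0,-6],[0,0,0],100],
  [[0,0,-8],[0,0,0],100],
])

```text
time: 20.02
tool_pos: [0.477, -0.1607, 0.2184]
tool_rot: [0.002, 0.728, 0.685, -0.0]
contact_force: [0.5, 0.1, 0.6]
gripper_width: 0.812
grasp_force: 0.0
```

Run:
```python
from h import *
im,d,c=shot('top','t9.png'); P=cloud(d,c)
reg=(P[...,0]>0.3)&(P[...,0]<0.6)&(P[...,1]>.12)&(P[...,1]<.45)&(P[...,2]>.085)&(P[...,2]<.12)
n,l,s,ce=cv2.connectedComponentsWithStats(reg.astype(np.uint8))
for i in range(1,n):
    if s[i,4]<40: continue
    Q=P[l==i]; r=cv2.minAreaRect(Q[:,:2].astype(np.float32));print(s[i,4],r,np.median(Q[:,2]))
im,d,c=shot('scene','s9.png');P=cloud(d,c)
go([.435,.212,.2],target(83))
cv2.imwrite('pics/s9c.png',cv2.resize(im[130:280,150:350,::-1],(800,600),interpolation=cv2.INTER_CUBIC))
```

```text
209 ((0.4346293807029724, 0.21190747618675232), (0.025010090321302414, 0.04929255694150925), 79.7757339477539) 0.09503432648575716
217 ((0.4144863486289978, 0.3629553020000458), (0.049554526805877686, 0.024349914863705635), 20.95842742919922) 0.09532664412758607
t 20.12 pos [ 0.4805 -0.1624  0.2245] xaz 86.52 SHIFT [14.85, -2.74, 0.81] TURN [0.11, 0.06, 0.44]
```

View pics/s9c.png

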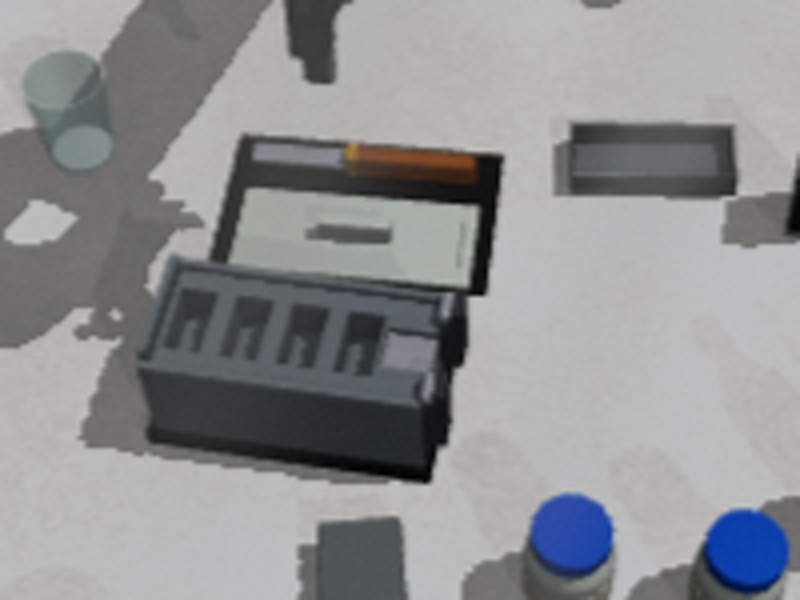

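Run:
```python
from h import *
go([.4346,.2119,.2],target(-10.2))
```

```text
t 20.12 pos [ 0.4805 -0.1624  0.2245] xaz 86.52 SHIFT [14.84, -2.75, 0.81] TURN [0.13, -0.04, 12.09]
```

Call:
jog_arm([
  [[5,-2.7,0],[0,0,12.1],100],
  [[10,-2.7,0],[0,0,12.1],100],
  [[14.8,-2.7,0.5],[0,0,12.1],100],
  [[14.8,-2.7,0.5],[0,0,12.1],100],
  [[14.8,-2.7,0.5],[0,0,12.1],100],
  [[14.8,-2.7,0.5],[0,0,12.1],100],
  [[14.8,-2.7,0.5],[0,0,12.1],100],
  [[14.8,-2.7,0.5],[0,0,12.1],100],
])

```text
time: 21.12
tool_pos: [0.4312, 0.2151, 0.2018]
tool_rot: [0.001, 0.997, 0.083, 0.0]
contact_force: [0.2, -1.0, 0.1]
gripper_width: 1.0
grasp_force: 0.0
```

Call:
jog_arm([
  [[0,0,0],[0,0,1],100],
  [[0,0,0],[0,0,1],100],
  [[0,0,0],[0,0,1],100],
])

```text
time: 21.5
tool_pos: [0.4321, 0.2124, 0.2021]
tool_rot: [0.001, 1.0, 0.015, 0.001]
contact_force: [0.5, -0.5, -0.1]
gripper_width: 1.001
grasp_force: 0.0
```

```bash
cat > mag.py <<'E'
from h import *
import sys
def find(zlo=.085,zhi=.115,fn='m.png',c0=None):
    im,d,c=shot('wrist',fn);P=cloud(d,c)
    with np.errstate(invalid='ignore'): m=(P[...,2]>zlo)&(P[...,2]<zhi)
    n,l,s,ce=cv2.connectedComponentsWithStats(m.astype(np.uint8))
    for i in range(1,n):
        if s[i,4]<150: continue
        Q=P[l==i];r=cv2.minAreaRect(Q[:,:2].astype(np.float32));print(s[i,4],ce[i].round(),np.round(r[0],4),np.round(r[1],4),round(r[2],2),np.median(Q[:,2]).round(4))
if __name__=='__main__':
    find(fn=sys.argv[1]); go([.4346,.2119,.067],target(-10.2))
E
python3 mag.py m1.png
```

```text
2000 [281. 206.] [0.4335 0.2128] [0.0241 0.05  ] 79.03 0.097
2328 [ 90. 224.] [0.4135 0.3642] [0.0503 0.0254] 21.48 0.0968
t 21.55 pos [0.4322 0.2124 0.2021] xaz 1.7 SHIFT [0.09, 0.01, 5.4] TURN [0.02, -0.01, 1.49]
```

Call:
jog_arm([
  [[0.05,0,1.5],[0,0,1.3],100],
  [[0.05,0,3],[0,0,1.58],100],
  [[0.05,0,4.2],[0,0,1.58],100],
  [[0.05,0,5],[0,0,1.58],100],
  [[0.05,0,5.4],[0,0,1.58],100],
  [[0.05,0,5.4],[0,0,1.58],100],
  [[0.05,0,5.4],[0,0,1.58],100],
])

```text
time: 22.42
tool_pos: [0.4345, 0.2125, 0.0682]
tool_rot: [0.001, 0.995, -0.096, 0.002]
contact_force: [0.1, 0.5, 0.2]
gripper_width: 0.999
grasp_force: 0.0
```

Call:
jog_arm([
  [[0,0,0],[0,0,0],0],
  [[0,0,0],[0,0,0],0],
  [[0,0,0],[0,0,0],0],
  [[0,0,0],[0,0,0],0],
  [[0,0,0],[0,0,0],0],
  [[0,0,0],[0,0,0],0],
])

```text
time: 23.18
tool_pos: [0.4339, 0.2124, 0.0674]
tool_rot: [0.001, 0.995, -0.096, 0.001]
contact_force: [0.5, 0.6, 2.4]
gripper_width: 0.273
grasp_force: 59.3
```

Run:
```python
from h import *
s=state();print(s['contact_force'])
go([.4335,.2128,.067],target(-11))
```

```text
[0.54123287 0.59353528 2.35255466]
t 23.18 pos [0.4339 0.2124 0.0674] xaz -11.01 SHIFT [-0.02, -0.01, 0.02] TURN [0.02, -0.02, -0.0]
```

Call:
jog_arm([
  [[0,0,-1],[0,0,0],0],
  [[0,0,-3],[0,0,0],0],
  [[0,0,-5],[0,0,0],0],
  [[0,0,-6.5],[0,0,0],0],
  [[0,0,-6.5],[0,0,0],0],
])

```text
time: 23.8
tool_pos: [0.4349, 0.2132, 0.2328]
tool_rot: [0.0, 0.995, -0.096, 0.004]
contact_force: [0.4, 0.3, -1.3]
gripper_width: 0.271
grasp_force: 59.2
```

Run:
```python
from h import *
go([.629,-.2217,.23],target(-7))
```

```text
t 23.8 pos [0.4349 0.2132 0.2328] xaz -11.0 SHIFT [10.94, 15.6, 0.19] TURN [-0.0, -0.05, -0.5]
```

Call:
jog_arm([
  [[3,4,0],[0,0,-0.5],0],
  [[6,8,0],[0,0,-0.5],0],
  [[9,12,0],[0,0,-0.5],0],
  [[10.9,15,0],[0,0,-0.5],0],
  [[10.9,15.6,0.1],[0,0,-0.5],0],
  [[10.9,15.6,0.1],[0,0,-0.5],0],
  [[10.9,15.6,0.1],[0,0,-0.5],0],
  [[10.9,15.6,0.1],[0,0,-0.5],0],
])

```text
time: 24.8
tool_pos: [0.6256, -0.2245, 0.2245]
tool_rot: [0.001, 0.998, -0.062, -0.002]
contact_force: [-0.4, 0.6, -1.4]
gripper_width: 0.273
grasp_force: 59.5
```

Run:
```python
from h import *
go([.629,-.2217,.23],target(-7))
im,d,c=shot('wrist','w10.png')
P=cloud(d,c).reshape(-1,3);P=P[~np.isnan(P).any(1)]
a0=np.radians(83);yl=np.array([np.cos(a0),np.sin(a0)]);xl=np.array([yl[1],-yl[0]])
Q=P[:,:2]-[.6332,-.1875];x=Q@xl;y=Q@yl
for X in(.0,.01,.02):
  k=(abs(x-X)<.004)&(abs(y)<.11)&(P[:,2]<.11)
  dk=k&(P[:,2]>.086);yy=np.sort(y[dk]);g=np.where(np.diff(yy)>.01)[0];print('deck gaps',X,[(yy[i].round(4),yy[i+1].round(4)) for i in g])
```

```text
t 24.8 pos [ 0.6256 -0.2245  0.2245] xaz -7.12 SHIFT [0.12, -0.13, -0.22] TURN [0.01, 0.02, -0.02]
deck gaps 0.0 [(np.float64(-0.0875), np.float64(-0.0598)), (np.float64(-0.0461), np.float64(-0.0175)), (np.float64(-0.0038), np.float64(0.0238)), (np.float64(0.0381), np.float64(0.0658))]
deck gaps 0.01 [(np.float64(-0.0876), np.float64(-0.0595)), (np.float64(-0.046), np.float64(-0.0178)), (np.float64(-0.004), np.float64(0.0237)), (np.float64(0.0384), np.float64(0.0657))]
deck gaps 0.02 [(np.float64(-0.0876), np.float64(-0.0593)), (np.float64(-0.0459), np.float64(-0.0179)), (np.float64(-0.0037), np.float64(0.024)), (np.float64(0.0383), np.float64(0.0658))]
```

View pics/w10.png

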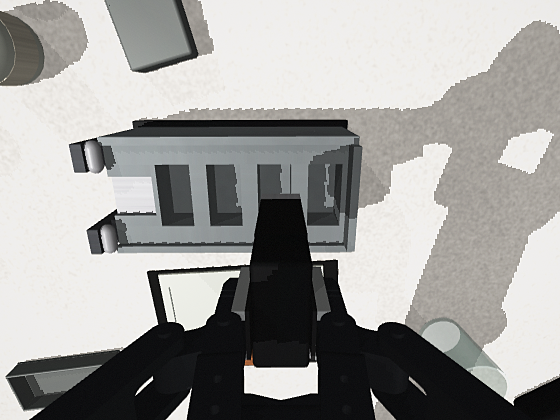

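```bash
cat > slot.py <<'E'
from h import *
import sys
im,d,c=load(sys.argv[1])
P=cloud(d,c).reshape(-1,3);P=P[~np.isnan(P).any(1)]
a0=np.radians(83);yl=np.array([np.cos(a0),np.sin(a0)]);xl=np.array([yl[1],-yl[0]])
Q=P[:,:2]-[.6332,-.1875];x=Q@xl;y=Q@yl
for Y in(.052,.010,-.0319,-.0736):
  for o in(-.006,.006):
    dk=(abs(y-Y-o)<.004)&(abs(x)<.042)&(P[:,2]>.086)&(P[:,2]<.11);xx=np.sort(x[dk]);g=np.where(np.diff(xx)>.01)[0];print('x gaps',Y,[(xx[i].round(4),xx[i+1].round(4)) for i in g])
s=state();t=np.array(s['tool_pos']);foot=t[2]-.0674
tq=t[:2]-[.6332,-.1875];print('tcp loader',tq@xl,tq@yl)
for h in(.003,.02,.05,.085):
    k=(abs(P[:,2]-foot-h)<.003)&(abs(x-tq@xl)<.05)&(abs(y-tq@yl)<.03)
    if k.sum()>5: print('mag h',h,k.sum(),'xmax',np.percentile(x[k],95).round(4),'y',np.percentile(y[k],[3,97]).round(4))
E
python3 slot.py w10.png
```

```text
x gaps 0.052 [(np.float64(-0.027), np.float64(0.0266))]
x gaps 0.052 [(np.float64(-0.0267), np.float64(0.0266))]
x gaps 0.01 [(np.float64(-0.0268), np.float64(0.0267))]
x gaps 0.01 [(np.float64(-0.0266), np.float64(0.0267))]
x gaps -0.0319 []
x gaps -0.0319 []
x gaps -0.0736 [(np.float64(-0.0268), np.float64(0.0271))]
x gaps -0.0736 [(np.float64(-0.0266), np.float64(0.0273))]
tcp loader -0.0018995047113339499 -0.041200434845124964
mag h 0.003 75 xmax 0.0212 y [-0.0484 -0.0264]
mag h 0.02 124 xmax 0.0215 y [-0.0482 -0.0259]
mag h 0.05 196 xmax 0.0216 y [-0.0484 -0.026 ]
mag h 0.085 754 xmax 0.0218 y [-0.0609 -0.0134]
```

```bash
python3 -c "
from h import *
go([.6295,-.2192,.165],target(-7))"
```

```text
t 24.85 pos [ 0.6263 -0.2282  0.2243] xaz -7.27 SHIFT [0.09, -0.38, 2.37] TURN [0.03, 0.01, -0.03]
```

Call:
jog_arm([
  [[0.1,-0.25,0.8],[0,0,0],0],
  [[0.1,-0.25,1.6],[0,0,0],0],
  [[0.1,-0.25,2.2],[0,0,0],0],
  [[0.1,-0.25,2.2],[0,0,0],0],
  [[0.1,-0.25,2.2],[0,0,0],0],
  [[0.1,-0.25,2.2],[0,0,0],0],
  [[0.1,-0.25,2.2],[0,0,0],0],
])

```text
time: 25.72
tool_pos: [0.6302, -0.2166, 0.1747]
tool_rot: [0.002, 0.998, -0.061, 0.002]
contact_force: [0.4, -0.7, -1.2]
gripper_width: 0.271
grasp_force: 59.5
```

```bash
python3 -c "
from h import *
go([.6295,-.2192,.152],target(-7))
shot('wrist','w11.png')
"; python3 slot.py w11.png; python3 -c "
from h import *
go([.6295,-.2192,.152],target(-7))"
```

```text
t 25.73 pos [ 0.6302 -0.2166  0.1747] xaz -7.01 SHIFT [-0.02, 0.1, 0.91] TURN [0.02, -0.03, -0.0]
x gaps 0.052 [(np.float64(-0.0266), np.float64(0.0265))]
x gaps 0.052 [(np.float64(-0.0268), np.float64(0.0267))]
x gaps 0.01 [(np.float64(-0.0265), np.float64(0.0266))]
x gaps 0.01 [(np.float64(-0.0267), np.float64(0.0267))]
x gaps -0.0319 []
x gaps -0.0319 []
x gaps -0.0736 [(np.float64(-0.0265), np.float64(0.0266))]
x gaps -0.0736 [(np.float64(-0.0262), np.float64(0.0267))]
tcp loader 0.00042698094965496706 -0.029260634966859565
mag h 0.003 73 xmax 0.0253 y [-0.04   -0.0179]
mag h 0.02 126 xmax 0.0254 y [-0.04   -0.0175]
mag h 0.05 192 xmax 0.0254 y [-0.0402 -0.0175]
mag h 0.085 748 xmax 0.0253 y [-0.0527 -0.0048]
t 25.77 pos [ 0.6301 -0.2166  0.1744] xaz -7.01 SHIFT [-0.01, 0.1, 0.9] TURN [0.02, -0.02, -0.0]
```

Call:
jog_arm([
  [[-0.01,0.12,0],[0,0,0],0],
  [[-0.01,0.12,0],[0,0,0],0],
  [[-0.01,0.12,0.2],[0,0,0],0],
  [[-0.01,0.12,0.4],[0,0,0],0],
  [[-0.01,0.12,0.6],[0,0,0],0],
  [[-0.01,0.12,0.8],[0,0,0],0],
  [[-0.01,0.12,0.9],[0,0,0],0],
  [[-0.01,0.12,0.9],[0,0,0],0],
])

```text
time: 26.78
tool_pos: [0.629, -0.2193, 0.1508]
tool_rot: [0.001, 0.998, -0.061, 0.001]
contact_force: [0.1, -0.6, -0.7]
gripper_width: 0.27
grasp_force: 59.5
```

```bash
python3 -c "
from h import *
print(state()['contact_force'],state()['ft_torque']);go([.6295,-.2192,.1228],target(-7))"
```

```text
[ 0.11278081 -0.64141647 -0.69419775] [ 0.01427694  0.00188978 -0.00417846]
t 26.77 pos [ 0.629  -0.2193  0.1508] xaz -7.0 SHIFT [0.02, -0.01, 1.12] TURN [0.02, -0.01, -0.0]
```

In the slot without contact; lower to the floor slowly.

Call:
jog_arm([
  [[0.01,0,0.2],[0,0,0],0],
  [[0.01,0,0.4],[0,0,0],0],
  [[0.01,0,0.6],[0,0,0],0],
  [[0.01,0,0.8],[0,0,0],0],
  [[0.01,0,0.95],[0,0,0],0],
  [[0.01,0,1.05],[0,0,0],0],
  [[0.01,0,1.1],[0,0,0],0],
  [[0.01,0,1.1],[0,0,0],0],
])

```text
time: 27.78
tool_pos: [0.6295, -0.2195, 0.1236]
tool_rot: [0.001, 0.998, -0.061, 0.001]
contact_force: [-0.4, 0.4, -0.8]
gripper_width: 0.271
grasp_force: 59.5
```

```bash
python3 -c "
from h import *
print(state()['contact_force'],state()['ft_torque']);go([.6295,-.2192,.1224],target(-7))"
```

```text
[-0.39286584  0.39678306 -0.76033075] [ 0.01033398 -0.02167283  0.04157485]
t 27.77 pos [ 0.6295 -0.2195  0.1236] xaz -7.0 SHIFT [-0.0, -0.01, 0.05] TURN [0.02, -0.01, -0.0]
```

Call:
jog_arm([
  [[0,0,0.04],[0,0,0],0],
  [[0,0,0.06],[0,0,0],0],
  [[0,0,0.06],[0,0,0],0],
  [[0,0,0.06],[0,0,0],0],
])

```text
time: 28.28
tool_pos: [0.6296, -0.2196, 0.1224]
tool_rot: [0.002, 0.998, -0.061, 0.001]
contact_force: [-0.8, 0.8, -0.0]
gripper_width: 0.273
grasp_force: 59.8
```

Call:
jog_arm([
  [[0,0,0],[0,0,0],60],
  [[0,0,0],[0,0,0],60],
  [[0,0,0],[0,0,0],60],
  [[0,0,0],[0,0,0],60],
  [[0,0,-1],[0,0,0],60],
  [[0,0,-2.5],[0,0,0],60],
  [[0,0,-4],[0,0,0],60],
  [[0,0,-4.5],[0,0,0],100],
])

```text
time: 29.28
tool_pos: [0.6305, -0.2198, 0.2381]
tool_rot: [0.002, 0.998, -0.061, 0.003]
contact_force: [0.0, 0.4, 0.5]
gripper_width: 0.793
grasp_force: 0.0
```

Run:
```python
from h import *
im,d,c=shot('wrist','w12.png');P=cloud(d,c).reshape(-1,3);P=P[~np.isnan(P).any(1)]
a0=np.radians(83);yl=np.array([np.cos(a0),np.sin(a0)]);xl=np.array([yl[1],-yl[0]])
Q=P[:,:2]-[.6332,-.1875];x=Q@xl;y=Q@yl
k=(P[:,2]>.14)&(P[:,2]<.165)&(abs(x)<.04)&(abs(y+.032)<.03);L=np.c_[x[k],y[k]].astype(np.float32);print(k.sum(),cv2.minAreaRect(L),np.median(P[k,2]))
im,d,c=shot('top','t12.png'); P=cloud(d,c)
reg=(P[...,0]>0.3)&(P[...,0]<0.55)&(P[...,1]>.25)&(P[...,1]<.45)&(P[...,2]>.085)&(P[...,2]<.12)
Q=P[reg];r=cv2.minAreaRect(Q[:,:2].astype(np.float32));print(len(Q),r)
go([*r[0],.2],target(r[2]))
```

```text
2247 ((0.000307966023683548, -0.03177196532487869), (0.04974331334233284, 0.023915261030197144), 0.1660633385181427) 0.1519313426385232
218 ((0.4147193431854248, 0.36293256282806396), (0.0496651791036129, 0.024801595136523247), 21.064701080322266)
t 29.38 pos [ 0.63   -0.2195  0.2362] xaz -7.01 SHIFT [-11.39, -22.08, 1.31] TURN [0.03, -0.03, -3.51]
```

Call:
jog_arm([
  [[-11.4,-22.1,0.2],[0,0,-3.5],100],
  [[-11.4,-22.1,0.2],[0,0,-3.5],100],
  [[-11.4,-22.1,0.2],[0,0,-3.5],100],
  [[-11.4,-22.1,0.2],[0,0,-3.5],100],
  [[-11.4,-22.1,0.2],[0,0,-3.5],100],
  [[-11.4,-22.1,0.2],[0,0,-3.5],100],
  [[-11.4,-22.1,0.2],[0,0,-3.5],100],
  [[-11.4,-22.1,0.2],[0,0,-3.5],100],
])

```text
time: 30.38
tool_pos: [0.454, 0.2511, 0.2263]
tool_rot: [0.002, 0.983, 0.182, -0.001]
contact_force: [0.3, 0.4, 0.4]
gripper_width: 1.002
grasp_force: 0.0
```

```bash
python3 -c "
from h import *
go([.414,.3638,.2],target(21.3))"
```

```text
t 30.38 pos [0.454  0.2511 0.2263] xaz 20.98 SHIFT [0.13, -4.79, 1.04] TURN [0.02, 0.02, -0.04]
```

Call:
jog_arm([
  [[0.1,-2.5,0.5],[0,0,0],100],
  [[0.1,-4.7,1],[0,0,0],100],
  [[0.1,-4.7,1],[0,0,0],100],
  [[0.1,-4.7,1],[0,0,0],100],
  [[0.1,-4.7,1],[0,0,0],100],
  [[0.1,-4.7,1],[0,0,0],100],
])

```text
time: 31.12
tool_pos: [0.417, 0.3593, 0.2038]
tool_rot: [0.002, 0.983, 0.181, 0.001]
contact_force: [0.7, 0.7, 0.3]
gripper_width: 1.001
grasp_force: 0.0
```

```bash
python3 -c "
from h import *
from mag import find
find(fn='m2.png')
go([.4135,.3642,.067],target(21.4))"
```

```text
5838 [32. 95.] [0.4264 0.548 ] [0.0068 0.147 ] 86.76 0.1011
1936 [273. 208.] [0.4136 0.365 ] [0.0503 0.0236] 21.09 0.0969
t 31.18 pos [0.4169 0.3595 0.2038] xaz 20.89 SHIFT [-0.07, -0.24, 5.47] TURN [0.02, -0.01, -0.06]
```

Call:
jog_arm([
  [[-0.06,-0.26,1.5],[0,0,0],100],
  [[-0.06,-0.26,3],[0,0,0],100],
  [[-0.06,-0.26,4.2],[0,0,0],100],
  [[-0.06,-0.26,5],[0,0,0],100],
  [[-0.06,-0.26,5.4],[0,0,0],100],
  [[-0.06,-0.26,5.4],[0,0,0],100],
  [[-0.06,-0.26,5.4],[0,0,0],100],
])

```text
time: 32.05
tool_pos: [0.4136, 0.366, 0.0699]
tool_rot: [0.001, 0.983, 0.182, 0.002]
contact_force: [-0.8, 0.1, 0.4]
gripper_width: 0.999
grasp_force: 0.0
```

Call:
jog_arm([
  [[0,0,0],[0,0,0],0],
  [[0,0,0],[0,0,0],0],
  [[0,0,0],[0,0,0],0],
  [[0,0,0],[0,0,0],0],
  [[0,0,0],[0,0,0],0],
  [[0,0,0],[0,0,0],0],
])

```text
time: 32.8
tool_pos: [0.413, 0.3655, 0.0688]
tool_rot: [0.002, 0.983, 0.182, 0.001]
contact_force: [-0.0, -1.1, 2.1]
gripper_width: 0.269
grasp_force: 59.3
```

Call:
jog_arm([
  [[0,0,-1],[0,0,0],0],
  [[0,0,-3],[0,0,0],0],
  [[0,0,-5],[0,0,0],0],
  [[0,0,-6.5],[0,0,0],0],
  [[0,0,-6.5],[0,0,0],0],
])

```text
time: 33.42
tool_pos: [0.4139, 0.3671, 0.2349]
tool_rot: [-0.0, 0.983, 0.182, 0.004]
contact_force: [0.2, 0.3, -1.6]
gripper_width: 0.273
grasp_force: 59.0
```

```bash
python3 -c "
from h import *
a0=np.radians(83);go([.6332+.052*np.cos(a0),-.1875+.052*np.sin(a0),.23],target(-7))"
```

```text
t 33.42 pos [0.4139 0.3671 0.2349] xaz 21.0 SHIFT [1.21, 22.02, 0.23] TURN [-0.0, -0.05, 3.5]
```

Call:
jog_arm([
  [[1.2,22,0.1],[0,0,3.5],0],
  [[1.2,22,0.1],[0,0,3.5],0],
  [[1.2,22,0.1],[0,0,3.5],0],
  [[1.2,22,0.1],[0,0,3.5],0],
  [[1.2,22,0.1],[0,0,3.5],0],
  [[1.2,22,0.1],[0,0,3.5],0],
  [[1.2,22,0.1],[0,0,3.5],0],
  [[1.2,22,0.1],[0,0,3.5],0],
])

```text
time: 34.42
tool_pos: [0.6162, -0.092, 0.2274]
tool_rot: [0.001, 0.998, -0.061, -0.001]
contact_force: [1.3, 0.4, -1.2]
gripper_width: 0.264
grasp_force: 59.3
```

```bash
python3 -c "
from h import *
a0=np.radians(83);go([.6332+.052*np.cos(a0),-.1875+.052*np.sin(a0),.178],target(-7))"
```

```text
t 34.42 pos [ 0.6162 -0.092   0.2274] xaz -7.02 SHIFT [1.14, 1.63, 1.97] TURN [0.01, 0.01, -0.0]
```

Call:
jog_arm([
  [[1,1.5,0.3],[0,0,0],0],
  [[1,1.5,0.9],[0,0,0],0],
  [[1,1.5,1.6],[0,0,0],0],
  [[1,1.5,1.9],[0,0,0],0],
  [[1,1.5,1.9],[0,0,0],0],
  [[1,1.5,1.9],[0,0,0],0],
  [[1,1.5,1.9],[0,0,0],0],
])

```text
time: 35.3
tool_pos: [0.6376, -0.1307, 0.1843]
tool_rot: [0.002, 0.998, -0.061, 0.002]
contact_force: [1.5, -0.6, -2.0]
gripper_width: 0.27
grasp_force: 59.5
```

```bash
sed -i 's/\.0674/.0688/' slot.py; python3 -c "
from h import *
a0=np.radians(83);p=[.6332+.052*np.cos(a0),-.1875+.052*np.sin(a0),.15];go(p,target(-7))
shot('wrist','w13.png')
go(p,target(-7))"; python3 slot.py w13.png
```

```text
t 35.3 pos [ 0.6376 -0.1307  0.1843] xaz -6.98 SHIFT [0.1, 0.19, 1.37] TURN [0.02, -0.03, 0.0]
t 35.35 pos [ 0.6375 -0.1308  0.1841] xaz -6.99 SHIFT [0.1, 0.19, 1.37] TURN [0.02, -0.03, 0.0]
x gaps 0.052 []
x gaps 0.052 []
x gaps 0.01 [(np.float64(-0.0268), np.float64(0.0269))]
x gaps 0.01 [(np.float64(-0.0269), np.float64(0.0269))]
x gaps -0.0319 []
x gaps -0.0319 [(np.float64(-0.0298), np.float64(-0.0189))]
x gaps -0.0736 [(np.float64(-0.0268), np.float64(0.0268))]
x gaps -0.0736 []
tcp loader -0.002618421015186444 0.05684166974175657
mag h 0.003 60 xmax 0.0227 y [0.0449 0.0672]
mag h 0.02 116 xmax 0.0228 y [0.045  0.0673]
mag h 0.05 192 xmax 0.0227 y [0.0457 0.0682]
mag h 0.085 733 xmax 0.0225 y [0.0334 0.0813]
```

Call:
jog_arm([
  [[0.09,0.17,0],[0,0,0],0],
  [[0.09,0.17,0],[0,0,0],0],
  [[0.09,0.17,0.1],[0,0,0],0],
  [[0.09,0.17,0.1],[0,0,0],0],
  [[0.09,0.17,0.1],[0,0,0],0],
])

```text
time: 35.98
tool_pos: [0.6388, -0.1353, 0.1804]
tool_rot: [0.001, 0.998, -0.061, 0.001]
contact_force: [-0.3, 0.1, -1.2]
gripper_width: 0.263
grasp_force: 59.5
```

```bash
python3 -c "
from h import *
a0=np.radians(83);p=[.6332+.052*np.cos(a0),-.1875+.052*np.sin(a0),.15];go(p,target(-7))
shot('wrist','w14.png')
"; python3 slot.py w14.png|tail -5
```

```text
t 35.98 pos [ 0.6388 -0.1353  0.1804] xaz -7.0 SHIFT [0.03, 0.02, 1.22] TURN [0.02, -0.01, -0.0]
tcp loader -0.0007948507441375091 0.0524659005449749
mag h 0.003 68 xmax 0.0242 y [0.0404 0.0632]
mag h 0.02 112 xmax 0.0244 y [0.0408 0.0635]
mag h 0.05 191 xmax 0.0244 y [0.0413 0.0638]
mag h 0.085 726 xmax 0.0243 y [0.0292 0.0769]
```

Call:
jog_arm([
  [[0.03,0,0.2],[0,0,0],0],
  [[0.03,0,0.4],[0,0,0],0],
  [[0.03,0,0.6],[0,0,0],0],
  [[0.03,0,0.8],[0,0,0],0],
  [[0.03,0,1],[0,0,0],0],
  [[0.03,0,1.2],[0,0,0],0],
  [[0.03,0,1.25],[0,0,0],0],
  [[0.03,0,1.25],[0,0,0],0],
])

```text
time: 37.02
tool_pos: [0.6396, -0.1356, 0.1492]
tool_rot: [0.001, 0.998, -0.061, 0.001]
contact_force: [1.0, 0.4, -1.3]
gripper_width: 0.272
grasp_force: 59.5
```

```bash
python3 -c "
from h import *
print(state()['contact_force'],state()['ft_torque'])
a0=np.radians(83);p=[.6332+.052*np.cos(a0),-.1875+.052*np.sin(a0),.1238];go(p,target(-7))
"
```

```text
[ 0.99302336  0.41880938 -1.32617336] [ 0.01201677  0.00131986 -0.00906292]
t 37.02 pos [ 0.6396 -0.1356  0.1492] xaz -7.01 SHIFT [-0.0, 0.01, 1.02] TURN [0.02, -0.01, -0.0]
```

Call:
jog_arm([
  [[0,0,0.2],[0,0,0],0],
  [[0,0,0.4],[0,0,0],0],
  [[0,0,0.6],[0,0,0],0],
  [[0,0,0.75],[0,0,0],0],
  [[0,0,0.88],[0,0,0],0],
  [[0,0,0.96],[0,0,0],0],
  [[0,0,1],[0,0,0],0],
  [[0,0,1],[0,0,0],0],
])

```text
time: 38.02
tool_pos: [0.6397, -0.1356, 0.1244]
tool_rot: [0.001, 0.998, -0.061, 0.001]
contact_force: [0.4, 0.6, -0.9]
gripper_width: 0.272
grasp_force: 59.5
```

```bash
python3 -c "
from h import *
print(state()['contact_force'],state()['ft_torque'])
a0=np.radians(83);p=[.6332+.052*np.cos(a0),-.1875+.052*np.sin(a0),.1238];go(p,target(-7))
"
```

```text
[ 0.40907984  0.55238387 -0.92573902] [ 0.00673835 -0.01097431  0.05545462]
t 38.02 pos [ 0.6397 -0.1356  0.1244] xaz -7.01 SHIFT [-0.0, 0.01, 0.02] TURN [0.02, -0.01, -0.0]
```

Call:
jog_arm([
  [[0,0,0.03],[0,0,0],0],
  [[0,0,0.05],[0,0,0],0],
  [[0,0,0.05],[0,0,0],0],
  [[0,0,0.05],[0,0,0],0],
])

```text
time: 38.52
tool_pos: [0.64, -0.1357, 0.1238]
tool_rot: [0.002, 0.998, -0.061, 0.001]
contact_force: [-1.4, 0.3, 3.6]
gripper_width: 0.271
grasp_force: 60.1
```

Call:
jog_arm([
  [[0,0,0],[0,0,0],60],
  [[0,0,0],[0,0,0],60],
  [[0,0,0],[0,0,0],60],
  [[0,0,0],[0,0,0],60],
  [[0,0,-1],[0,0,0],60],
  [[0,0,-2.5],[0,0,0],60],
  [[0,0,-4],[0,0,0],60],
  [[0,0,-5],[0,0,0],60],
])

```text
time: 39.52
tool_pos: [0.64, -0.1354, 0.2506]
tool_rot: [0.002, 0.998, -0.061, 0.002]
contact_force: [-0.3, -1.2, -0.4]
gripper_width: 0.602
grasp_force: 0.0
```

Call:
jog_arm([
  [[-2,-5,0],[0,0,0],60],
  [[-4,-8,0],[0,0,0],60],
  [[-4,-10,0],[0,0,0],60],
  [[-4,-12,0],[0,0,0],60],
  [[-4,-12,0],[0,0,0],60],
])

```text
time: 40.15
tool_pos: [0.5768, 0.1709, 0.2474]
tool_rot: [0.001, 0.998, -0.061, 0.001]
contact_force: [1.2, -0.2, -0.0]
gripper_width: 0.605
grasp_force: 0.0
```

Run:
```python
from h import *
im,d,c=shot('top','t15.png');P=cloud(d,c).reshape(-1,3);P=P[~np.isnan(P).any(1)]
a0=np.radians(83);yl=np.array([np.cos(a0),np.sin(a0)]);xl=np.array([yl[1],-yl[0]])
Q=P[:,:2]-[.6332,-.1875];x=Q@xl;y=Q@yl
for Y in(-.0319,.052):
  k=(P[:,2]>.14)&(P[:,2]<.165)&(abs(x)<.04)&(abs(y-Y)<.025);L=np.c_[x[k],y[k]].astype(np.float32);print(k.sum(),cv2.minAreaRect(L),np.median(P[k,2]))
print(state()['time'])
im2,_,_=shot('scene','s15.png')
cv2.imwrite('pics/f.png',np.vstack([cv2.resize(im[80:320,110:450,::-1],(420,296)),cv2.resize(im2[120:280,130:357,::-1],(420,296))]))
```

```text
228 ((0.0007122661918401718, -0.03214998543262482), (0.050010308623313904, 0.024420998990535736), 0.08680489659309387) 0.14975376027904624
220 ((0.0012766551226377487, 0.051041461527347565), (0.024328287690877914, 0.050260160118341446), 89.76237487792969) 0.15010223653034566
40.2
```

View pics/f.png

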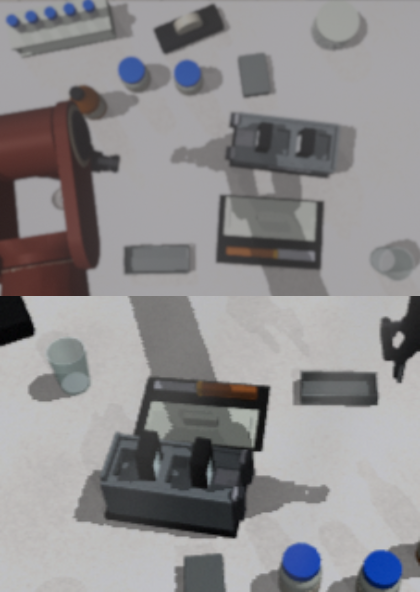

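```bash
python3 -c "
from plant import *
print(job_done())"
```

```text
the job is handed in; nothing more can be done
None
```

I pried the cover loose with the blade tool and laid both on the mat, apart from each other and with the cover rib up. Both magazines on the bench stand fully down in loader slots. I handed the job in at about 40 s, and no verdict came back.

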